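# Spray the dosing scoops on the fold-out rack and put them away

### The arm

A 6-joint arm with a two-finger parallel gripper is mounted at the origin on the work surface. World frame = base frame: x ahead of the robot, y to its left, z up, the work surface at z = 0. Lengths are in mm, angles in rad, forces in N, time in s.
With the tool pointing down it reaches from about 300 to 775 mm from the base axis. Payload 14.6 kg.
Tool frame: the origin (TCP) lies between the finger pads; the fingertips stand 19 mm ahead of it and the grasp point (between the pads) is the TCP; z points along the fingers, y is the line along which they close (so a half turn about z gives the same grasp; the last joint's range is limited). The gripper opens to 94 mm and grips with 3 to 60 N. Pads are 16 mm wide; open, the fingers measure 119 mm over their backs; the gripper's body (75 mm by 177 mm) begins 78 mm behind the grasp point.
Start: joints at [-1.17, 0.3, 1.521, -0, 1.321, -0.067], TCP at [248, -490.903, 224.446] pointing down, gripper open.
Joint ranges: [-3.03, 3.03], [-0.79, 2.21], [0.23, 2.52], [-1.04, 4.18], [0, 3.07], [-2.55, 2.55]. Speed limits (rad/s): [2.22, 2.22, 2.57, 3.14, 3.14, 3.14].

### API

Orientations are given as [roll, pitch, yaw] about the fixed x, y, z axes, in that order (R = Rz(yaw) Ry(pitch) Rx(roll)).
In Python, from cell import monitor, imaging, job, find_in, trace gives the robot as it stands. The module is installed in compiled form; this text tells all that it offers.
- The arm moves only by the tool arm_command, never from a script. Its argument "steps" is a list of rows, each a list of 5 numbers: the opening, from 0 (shut) to 1 (fully open), then the shift along the tool's x, y, z in mm, then the turn about the tool's z in degrees. In form: [[gripper, dx, dy, dz, turn], ...]. A call has 1 to 20 rows; each row is the pose to reach, as a shift and turn from the pose commanded when the call began, along the tool's axes at that moment; what a row does not reach only later rows make up. A row lasts 1/8 s, in which the tool goes at most 62.5 mm and 10.7 degrees, less where a joint would pass 70% of its speed; a pose out of reach is approached as far as the arm can. A call with a gripper value outside its range is refused whole. The fingers move at their own pace and stop on an object; "force" is the grip in N (left out, the last holds). Time passes only in rows, so rows that repeat a pose let the fingers close. It gives the time, the measured TCP pose, the force, the opening and the grip force at its end, in the units of the state.
- monitor.read_state(): the state, without advancing time (a new reading comes with each control period).
- imaging.camera(name): name is "scene" or "top" or "wrist"; returns a dict with "img" (420x560x3 uint8, red, green, blue), "mtx" (3x3 intrinsics, pixels), "view" (4x4, takes a point from world to camera coordinates). Camera axes: x right, y down, z forward; pixel columns grow to the right and rows downward; lengths in mm; the calibration is good to about 2 mm. A picture is of the moment at which its call begins. There is no depth.
- job.sign_off(): hands the job in; it is judged then, once.
Trained networks look in a picture, given as the dict that the camera call returned (one of the last four; its "shot" number tells which), for a name from the list of things; names that differ only in an ending like _2 or _b are one class to them, and where a whole thing is asked for, a point or a joint stands for the part that bears it (a point fixed in the world has none). Each returns a list of dicts, best first, with "p" (0 to 1); they miss things now and then, are a little off and sometimes report something else, mostly with a low value. They report only what shows in the picture. A call takes as long as a camera call.
- find_in(picture, target): "rect" ([centre column, centre row, width, height] in pixels, round what is visible of it).
- trace(picture, target): "region" (420x560 bool, what is visible of it) and "rect" ([centre column, centre row, width, height] in pixels, round what is visible of it).
The state is a dict: "clock": time; "joints": joint angles; "qd": joint speeds; "effort": joint torques, N m; "eef_pos": TCP position; "eef_rot": TCP orientation; "wrist_force": force on the tool from outside, world axes, zero at the start; "moment": the same for the moment, N m; "finger_gap": finger opening in mm; "finger_force": force on a finger pad.
Only numpy, scipy, OpenCV 4.12 (cv2) and the standard library are available. Lean on these libraries where they do the work, as an engineer would, in place of code of your own. Each camera call takes 0.05 s, during which the arm holds its last target. There are 200 camera calls.

### The job

Disinfect the dosing scoops: fold the blue rack right out by its red tab, hang every scoop by its eye well onto a peg, one scoop to a peg, and with all of them hanging press the spray canister's cap right down for a moment and let it spring back. Then take all the scoops off and lay them flat in the green tray, cup mouth up and not on top of one another, and only after that fold the empty rack back up flat against its frame. Leave everything else on the trolley where it is.

Things in the scene. Friction and masses are not known exactly. Their poses are not given: they have to be found in the camera images.
- scoop1_grip (a point): centre of the yellow scoop's handle, 8 mm above its underside. Scoop 179 mm long, about 90 g, flat underside; handle 18 mm wide (y), 16 mm thick (z), free 30 mm to the cup side and 50 mm to the eye side. x: along the handle to the eye; z: out of the cup's mouth (up when right way up). Steel cup 48 mm across, 32 mm high, centred 60 mm off along -x. May be absent (None)
- scoop1_eye (a point): centre of the yellow scoop's eye: 75 mm from the handle centre along +x, 9 mm above the underside. Eye: ring 40 mm outside, round hole 22 mm through, 18 mm thick; the hole's axis is the scoop's z. Left on a peg of the unfolded rack, the scoop hangs eye up, its handle some 15 to 25 degrees off upright with the cup end nearer the robot
- scoop2_grip (a point): centre of the orange scoop's handle, 8 mm above its underside. Scoop 179 mm long, about 90 g, flat underside; handle 18 mm wide (y), 16 mm thick (z), free 30 mm to the cup side and 50 mm to the eye side. x: along the handle to the eye; z: out of the cup's mouth (up when right way up). Steel cup 48 mm across, 32 mm high, centred 60 mm off along -x. May be absent (None)
- scoop2_eye (a point): centre of the orange scoop's eye: 75 mm from the handle centre along +x, 9 mm above the underside. Eye: ring 40 mm outside, round hole 22 mm through, 18 mm thick; the hole's axis is the scoop's z. Left on a peg of the unfolded rack, the scoop hangs eye up, its handle some 15 to 25 degrees off upright with the cup end nearer the robot
- scoop3_grip (a point): centre of the blue scoop's handle, 8 mm above its underside. Scoop 179 mm long, about 90 g, flat underside; handle 18 mm wide (y), 16 mm thick (z), free 30 mm to the cup side and 50 mm to the eye side. x: along the handle to the eye; z: out of the cup's mouth (up when right way up). Steel cup 48 mm across, 32 mm high, centred 60 mm off along -x. May be absent (None)
- scoop3_eye (a point): centre of the blue scoop's eye: 75 mm from the handle centre along +x, 9 mm above the underside. Eye: ring 40 mm outside, round hole 22 mm through, 18 mm thick; the hole's axis is the scoop's z. Left on a peg of the unfolded rack, the scoop hangs eye up, its handle some 15 to 25 degrees off upright with the cup end nearer the robot
- peg1_tip (a point): rounded tip of aluminium peg 1 of the folding rack, at y = -125 mm along the blue hinge bar (18 mm square) from its middle. Peg 12 mm thick, square to the bar; it runs from the bar's centre line (the hinge axis) to this tip, 100 mm away, so 91 mm of it is free. Axes: z along the peg from bar to tip, y along the hinge axis
- peg2_tip (a point): rounded tip of aluminium peg 2 of the folding rack, at y = -30 mm along the blue hinge bar (18 mm square) from its middle. Peg 12 mm thick, square to the bar; it runs from the bar's centre line (the hinge axis) to this tip, 100 mm away, so 91 mm of it is free. Axes: z along the peg from bar to tip, y along the hinge axis
- peg3_tip (a point): rounded tip of aluminium peg 3 of the folding rack, at y = 65 mm along the blue hinge bar (18 mm square) from its middle. Peg 12 mm thick, square to the bar; it runs from the bar's centre line (the hinge axis) to this tip, 100 mm away, so 91 mm of it is free. Axes: z along the peg from bar to tip, y along the hinge axis
- tab (a point): grip point on the red pull tab of the folding rack: a bar parallel to the pegs, 18 mm wide (y), 12 mm thick (x), at y = 140 mm along the hinge bar; this point is 110 mm from the hinge axis, the tab ends 16 mm beyond it. Axes: z along the tab away from the hinge, y along the hinge axis. Nearest peg 75 mm away
- hinge (a point): middle of the rack's hinge axis, 180 mm above the trolley top, fixed. Axes: y along the hinge axis, x level, away from the robot's side, z up. A frame of two thin level rods stands 34 mm behind the axis (+x) and reaches 50 mm above it; a base plate 12 mm thick reaches 45 mm in front of it; posts hold the bar's ends
- comb (a joint): angle of the folding rack, rad: 0 = folded flat (pegs and tab upright before the frame), 0.8 = right out at its stop, pegs pointing to -x of hinge and up, 44 degrees above level. A friction hinge (0.15 N m): it stays where it is left, takes some 2 N at the tab, and carries hung scoops at the stop
- cap (a joint): travel of the disinfectant canister's sprung cap, m: 0 = up, 0.008 = right down. The spring takes 4 N to start and 8 N to bottom; it springs back by itself when let go
- cap_top (a point): centre of the top of the blue nozzle cap, 36 mm across, on the white spray canister (66 mm across, cap top 194 mm above the trolley), which is clamped to the trolley beside the rack. Press straight down
- tray_in (a point): centre of the inner floor of the loose green tray (700 g): inside 220 mm along its x by 280 mm along its y, floor 5 mm above the trolley, rim 18 mm above the trolley, walls 5 mm. Room for three scoops side by side along its x
- canister: bystander, leave alone: the aluminium screw-top canister with knurled lid, 85 mm across, 121 mm high. Origin at the centre of its underside
- wax_guard: bystander, leave alone: the green plastic wax-guard dispenser, 28 x 60 x 93 mm, standing. Origin at the centre of its underside
- torch: bystander, leave alone: the chrome pocket torch, 115 mm long, 25 mm thick, lying along its own x. Origin at the centre of its underside
- kidney_dish: bystander, leave alone: the white melamine kidney dish, 190 mm long (its own y), 36 mm high. Origin at the centre of its underside
- forceps: bystander, leave alone: the stainless forceps with ridged grips, 135 mm long (its own x), 9 mm high, lying flat. Origin at the centre of its underside
- pill_jar: bystander, leave alone: the amber pill jar, 52 mm across, 85 mm high. Origin at the centre of its underside

How it is judged (in metres and radians):
On the way, in this order (a step that is already met when the one before it is completed fails the run):
1. the rack is folded right out (past 0.7 rad) (value of joint comb above 0.7 rad), for 0.2 s.
2. every scoop present hangs by its eye on a peg of its own, eye at least 20 mm past the tip, let go and still (((x of scoop1_eye in the frame of peg1_tip between -0.016 and 0.016 m and y of scoop1_eye in the frame of peg1_tip between -0.016 and 0.016 m and z of scoop1_eye in the frame of peg1_tip between -0.1 and -0.02 m) or (x of scoop1_eye in the frame of peg2_tip between -0.016 and 0.016 m and y of scoop1_eye in the frame of peg2_tip between -0.016 and 0.016 m and z of scoop1_eye in the frame of peg2_tip between -0.1 and -0.02 m) or (x of scoop1_eye in the frame of peg3_tip between -0.016 and 0.016 m and y of scoop1_eye in the frame of peg3_tip between -0.016 and 0.016 m and z of scoop1_eye in the frame of peg3_tip between -0.1 and -0.02 m)) and contact force between the fingers and scoop1 below 0.1 N and linear speed of each of scoop1, scoop2, scoop3 below 0.05 m/s and ((x of scoop2_eye in the frame of peg1_tip between -0.016 and 0.016 m and y of scoop2_eye in the frame of peg1_tip between -0.016 and 0.016 m and z of scoop2_eye in the frame of peg1_tip between -0.1 and -0.02 m) or (x of scoop2_eye in the frame of peg2_tip between -0.016 and 0.016 m and y of scoop2_eye in the frame of peg2_tip between -0.016 and 0.016 m and z of scoop2_eye in the frame of peg2_tip between -0.1 and -0.02 m) or (x of scoop2_eye in the frame of peg3_tip between -0.016 and 0.016 m and y of scoop2_eye in the frame of peg3_tip between -0.016 and 0.016 m and z of scoop2_eye in the frame of peg3_tip between -0.1 and -0.02 m)) and contact force between the fingers and scoop2 below 0.1 N and ((x of scoop3_eye in the frame of peg1_tip between -0.016 and 0.016 m and y of scoop3_eye in the frame of peg1_tip between -0.016 and 0.016 m and z of scoop3_eye in the frame of peg1_tip between -0.1 and -0.02 m) or (x of scoop3_eye in the frame of peg2_tip between -0.016 and 0.016 m and y of scoop3_eye in the frame of peg2_tip between -0.016 and 0.016 m and z of scoop3_eye in the frame of peg2_tip between -0.1 and -0.02 m) or (x of scoop3_eye in the frame of peg3_tip between -0.016 and 0.016 m and y of scoop3_eye in the frame of peg3_tip between -0.016 and 0.016 m and z of scoop3_eye in the frame of peg3_tip between -0.1 and -0.02 m)) and contact force between the fingers and scoop3 below 0.1 N and distance between scoop1_eye and scoop2_eye above 0.05 m and distance between each of scoop1_eye, scoop2_eye and scoop3_eye above 0.05 m and value of joint comb above 0.7 rad and value of joint cap below 0.002 m), for 0.3 s.
3. the spray cap is pressed right down (over 6 mm) while every scoop still hangs (((x of scoop1_eye in the frame of peg1_tip between -0.016 and 0.016 m and y of scoop1_eye in the frame of peg1_tip between -0.016 and 0.016 m and z of scoop1_eye in the frame of peg1_tip between -0.1 and -0.02 m) or (x of scoop1_eye in the frame of peg2_tip between -0.016 and 0.016 m and y of scoop1_eye in the frame of peg2_tip between -0.016 and 0.016 m and z of scoop1_eye in the frame of peg2_tip between -0.1 and -0.02 m) or (x of scoop1_eye in the frame of peg3_tip between -0.016 and 0.016 m and y of scoop1_eye in the frame of peg3_tip between -0.016 and 0.016 m and z of scoop1_eye in the frame of peg3_tip between -0.1 and -0.02 m)) and contact force between the fingers and scoop1 below 0.1 N and linear speed of each of scoop1, scoop2, scoop3 below 0.05 m/s and ((x of scoop2_eye in the frame of peg1_tip between -0.016 and 0.016 m and y of scoop2_eye in the frame of peg1_tip between -0.016 and 0.016 m and z of scoop2_eye in the frame of peg1_tip between -0.1 and -0.02 m) or (x of scoop2_eye in the frame of peg2_tip between -0.016 and 0.016 m and y of scoop2_eye in the frame of peg2_tip between -0.016 and 0.016 m and z of scoop2_eye in the frame of peg2_tip between -0.1 and -0.02 m) or (x of scoop2_eye in the frame of peg3_tip between -0.016 and 0.016 m and y of scoop2_eye in the frame of peg3_tip between -0.016 and 0.016 m and z of scoop2_eye in the frame of peg3_tip between -0.1 and -0.02 m)) and contact force between the fingers and scoop2 below 0.1 N and ((x of scoop3_eye in the frame of peg1_tip between -0.016 and 0.016 m and y of scoop3_eye in the frame of peg1_tip between -0.016 and 0.016 m and z of scoop3_eye in the frame of peg1_tip between -0.1 and -0.02 m) or (x of scoop3_eye in the frame of peg2_tip between -0.016 and 0.016 m and y of scoop3_eye in the frame of peg2_tip between -0.016 and 0.016 m and z of scoop3_eye in the frame of peg2_tip between -0.1 and -0.02 m) or (x of scoop3_eye in the frame of peg3_tip between -0.016 and 0.016 m and y of scoop3_eye in the frame of peg3_tip between -0.016 and 0.016 m and z of scoop3_eye in the frame of peg3_tip between -0.1 and -0.02 m)) and contact force between the fingers and scoop3 below 0.1 N and distance between scoop1_eye and scoop2_eye above 0.05 m and distance between each of scoop1_eye, scoop2_eye and scoop3_eye above 0.05 m and value of joint comb above 0.7 rad and value of joint cap above 0.006 m), for 0.1 s.
4. the cap has sprung back up, the scoops still hanging (all of step 2), for 0.2 s.
5. every scoop lies flat in the tray, let go, the rack still folded out (x of scoop1_grip in the frame of tray_in between -0.09 and 0.09 m and y of scoop1_grip in the frame of tray_in between -0.13 and 0.13 m and z of scoop1_grip in the frame of tray_in between -0.005 and 0.022 m and angle between each of scoop1_grip, scoop2_grip, scoop3_grip's own z axis and vertical below 0.3 rad and contact force between the fingers and scoop1 below 0.1 N and linear speed of each of scoop1, scoop2, scoop3 below 0.05 m/s and x of scoop2_grip in the frame of tray_in between -0.09 and 0.09 m and y of scoop2_grip in the frame of tray_in between -0.13 and 0.13 m and z of scoop2_grip in the frame of tray_in between -0.005 and 0.022 m and contact force between the fingers and scoop2 below 0.1 N and x of scoop3_grip in the frame of tray_in between -0.09 and 0.09 m and y of scoop3_grip in the frame of tray_in between -0.13 and 0.13 m and z of scoop3_grip in the frame of tray_in between -0.005 and 0.022 m and contact force between the fingers and scoop3 below 0.1 N and value of joint comb above 0.7 rad), for 0.2 s.
At the end, for the whole second after the job is handed in: every scoop present lies on the tray's floor, cup mouth up (within 0.3 rad), let go and still; the rack is folded flat (under 0.12 rad) and the spray cap is up (x of scoop1_grip in the frame of tray_in between -0.09 and 0.09 m and y of scoop1_grip in the frame of tray_in between -0.13 and 0.13 m and z of scoop1_grip in the frame of tray_in between -0.005 and 0.022 m and angle between each of scoop1_grip, scoop2_grip, scoop3_grip's own z axis and vertical below 0.3 rad and contact force between the fingers and scoop1 below 0.1 N and linear speed of each of scoop1, scoop2, scoop3 below 0.05 m/s and x of scoop2_grip in the frame of tray_in between -0.09 and 0.09 m and y of scoop2_grip in the frame of tray_in between -0.13 and 0.13 m and z of scoop2_grip in the frame of tray_in between -0.005 and 0.022 m and contact force between the fingers and scoop2 below 0.1 N and x of scoop3_grip in the frame of tray_in between -0.09 and 0.09 m and y of scoop3_grip in the frame of tray_in between -0.13 and 0.13 m and z of scoop3_grip in the frame of tray_in between -0.005 and 0.022 m and contact force between the fingers and scoop3 below 0.1 N and value of joint comb below 0.12 rad and value of joint cap below 0.002 m); the robot touches nothing.
It fails at once if a bystander (canister, wax-guard dispenser, torch, kidney dish, forceps, pill jar) is moved over 30 mm (distance of any of canister, wax_guard, torch, kidney_dish, forceps, pill_jar from where it was at the start of the episode above 0.03 m).
Of scoop1, scoop2, scoop3 only 2 to 3 are there at a start; the rules pass over those that are not, and their reading is None.
At some moment in a run one of tray, scoop1, scoop2, scoop3 may be knocked a few centimetres aside while the robot is not near it.
It also fails if it takes over 210 s, if anything falls off the work surface, if the arm or the gripper's body presses on something with over 40 N, if the wrist force passes 120 N, or if a joint passes its speed limit or range.

## Working session

There is one attempt and no reset: what is moved stays moved. The work goes in short steps, Python scripts to look and compute and a tool call to move; the robot and the scene stay as the last step left them, time stands still between calls to the robot, and variables do not carry over. Pictures are saved under pics/ and viewed, at most 14 in all, crops included, and the job is handed in when it is done.

Besides the shell and the picture viewer there is one more tool, called as a command line: name --pt "numbers of a row" for each row, then --argument value for the rest. arm_command: Moves the arm, as the interface text tells. Its arguments: {"type":"object","properties":{"steps":{"type":"array","items":{"type":"array","items":{"type":"number"}}},"force":{"type":"number"}},"required":["steps"]}

```bash
mkdir -p pics; cat > h.py <<'E'
import numpy as np, cv2
from scipy.spatial.transform import Rotation as R
from cell import monitor, imaging, job, find_in, trace
def save(p,n): cv2.imwrite(f'pics/{n}.png',cv2.cvtColor(p['img'],cv2.COLOR_RGB2BGR))
def proj(p,P):
    P=np.atleast_2d(P); c=P@p['view'][:3,:3].T+p['view'][:3,3]; u=c@np.array(p['mtx']).T; return u[:,:2]/u[:,2:]
def ray(p,uv):
    V=p['view']; d=np.linalg.inv(p['mtx'])@[uv[0],uv[1],1]; d=V[:3,:3].T@d; o=-V[:3,:3].T@V[:3,3]; return o,d/np.linalg.norm(d)
def onz(p,uv,z):
    o,d=ray(p,uv); return o+d*(z-o[2])/d[2]
def tri(obs):
    A=0;b=0
    for p,uv in obs:
        o,d=ray(p,uv); M=np.eye(3)-np.outer(d,d); A=A+M; b=b+M@o
    return np.linalg.solve(A,b)
def tcp():
    s=monitor.read_state(); return np.array(s['eef_pos']),R.from_euler('xyz',s['eef_rot'])
def rel(P):
    p,r=tcp(); return r.inv().apply(np.array(P)-p)
E
python3 - <<'E'
from h import *
print(monitor.read_state())
t=imaging.camera('top'); s=imaging.camera('scene')
a=np.vstack([t['img'],]);save(t,'t0');save(s,'s0')
for n in ['scoop1_grip','scoop2_grip','scoop3_grip','tab','cap_top','peg1_tip','peg2_tip','peg3_tip','hinge','tray_in','canister','wax_guard','torch','kidney_dish','forceps','pill_jar']:
    for q,m in((t,'t'),(s,'s')):
        try: print(n,m,[(np.round(d['rect']).tolist(),round(d['p'],2)) for d in find_in(q,n)[:2]])
        except Exception as e: print(n,m,e)
for q in(t,s): print(q['view'].round(3),q['mtx'])
E
```

```text
{'clock': 0.0, 'joints': array([-1.16956866e+00,  3.00482987e-01,  1.52161388e+00,  1.88609447e-05,
        1.32067218e+00, -6.66312871e-02]), 'qd': array([ 0.00132458, -0.00019282,  0.00156286,  0.00016708,  0.0003563 ,
       -0.00080692]), 'effort': array([-1.50591990e-03, -5.31821108e+01, -3.52735233e+01,  7.07901525e-02,
        2.45206797e-02, -3.68955239e-05]), 'eef_pos': array([ 247.92643729, -490.67382065,  223.86591526]), 'eef_rot': array([-3.14042009e+00, -9.65545158e-05,  4.67854215e-01]), 'wrist_force': array([-0.17694781,  0.01910092,  0.37788739]), 'moment': array([ 0.0006397 , -0.00747417, -0.00784043]), 'finger_force': 0.0, 'finger_gap': 94.01450275160393}
scoop1_grip t [([278.0, 225.0, 14.0, 48.0], 0.75)]
scoop1_grip s [([270.0, 247.0, 34.0, 25.0], 0.88)]
scoop2_grip t [([195.0, 218.0, 23.0, 49.0], 0.86), ([394.0, 149.0, 37.0, 27.0], 0.64)]
scoop2_grip s [([317.0, 211.0, 12.0, 11.0], 0.64), ([272.0, 247.0, 36.0, 20.0], 0.29)]
scoop3_grip t [([238.0, 225.0, 17.0, 51.0], 0.87)]
scoop3_grip s [([300.0, 232.0, 44.0, 30.0], 0.61)]
tab t [([306.0, 151.0, 101.0, 37.0], 0.9
[... 1490 characters left out ...]
-03 -1.00000e+00  4.00000e-03  6.61960e+01]
 [-9.95000e-01  8.00000e-03 -9.70000e-02  4.80602e+02]
 [ 9.70000e-02 -5.00000e-03 -9.95000e-01  1.36421e+03]
 [ 0.00000e+00  0.00000e+00  0.00000e+00  1.00000e+00]] [[403.09126826   0.         279.645689  ]
 [  0.         403.09126826 215.34435726]
 [  0.           0.           1.        ]]
[[ 7.030000e-01  7.110000e-01 -1.400000e-02 -3.722120e+02]
 [ 3.720000e-01 -3.860000e-01 -8.440000e-01  1.149700e+01]
 [-6.060000e-01  5.890000e-01 -5.360000e-01  1.588934e+03]
 [ 0.000000e+00  0.000000e+00  0.000000e+00  1.000000e+00]] [[402.32421654   0.         272.59923715]
 [  0.         402.32421654 208.52251654]
 [  0.           0.           1.        ]]
```

```bash
python3 - <<'E'
import cv2
t=cv2.imread('pics/t0.png');s=cv2.imread('pics/s0.png')
a=cv2.resize(t[110:320,130:450],(800,525),interpolation=cv2.INTER_CUBIC);cv2.imwrite('pics/t0c.png',a)
b=cv2.resize(s[170:400,90:410],(800,575),interpolation=cv2.INTER_CUBIC);cv2.imwrite('pics/s0c.png',b)
E
```

```text
(no output)
```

View pics/t0c.png

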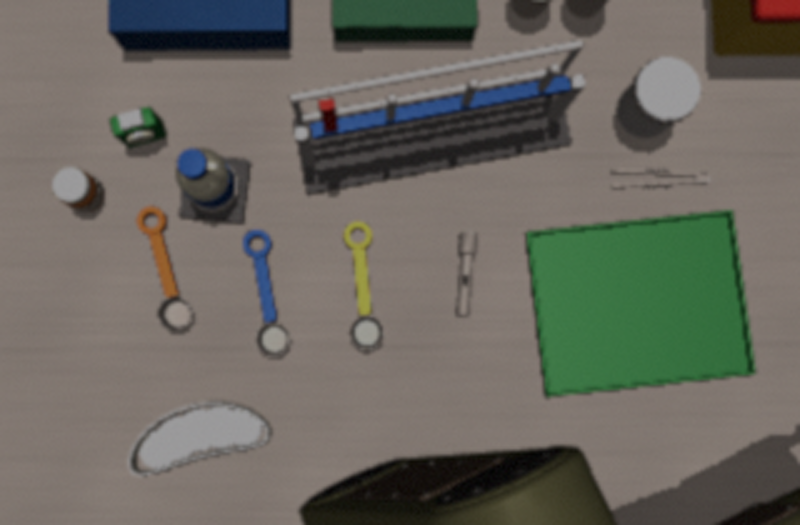

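View pics/s0c.png

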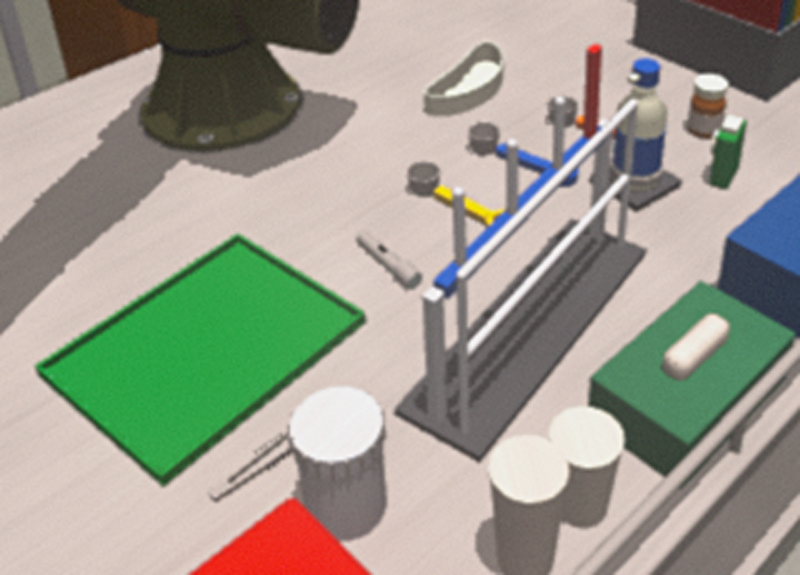

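```bash
cat > m1.py <<'E'
from h import *
t=imaging.camera('top'); s=imaging.camera('scene')
T=lambda u,v:(t,(130+u/2.5,110+v/2.5)); S=lambda u,v:(s,(90+u/2.5,170+v/2.5))
for n,a,b in [('p1',(549,73),(459,192)),('p2',(469,88),(512,145)),('p3',(391,102),(560,100)),('tabtop',(327,104),(594,48)),('cap',(193,160),(647,70))]:
    print(n,tri([T(*a),S(*b)]).round(0))
for n,a,z in [('y eye',(358,236),18),('y cup',(367,333),32),('b eye',(257,244),18),('b cup',(275,340),32),('o eye',(152,221),18),('o cup',(178,315),32),('tray1',(527,233),18),('tray2',(733,212),18),('tray3',(752,373),18),('tray4',(547,396),18),('bar1',(312,133),189),('bar2',(572,83),189),('cap',(193,160),194),('torch',(466,275),20),('jar',(74,188),85),('wax',(137,124),93),('canister',(668,89),121)]:
    print(n,onz(*T(*a),z).round(0))
E
python3 m1.py
```

```text
p1 [ 677. -140.  268.]
p2 [660. -47. 268.]
p3 [644.  44. 272.]
tabtop [634. 115. 303.]
cap [595. 284. 186.]
y eye [520.  84.  18.]
y cup [385.  73.  32.]
b eye [510. 224.  18.]
b cup [377. 198.  32.]
o eye [543. 370.  18.]
o cup [412. 330.  32.]
tray1 [ 522. -150.   18.]
tray2 [ 549. -438.   18.]
tray3 [ 327. -454.   18.]
tray4 [ 298. -172.   18.]
bar1 [626. 138. 189.]
bar2 [ 687. -183.  189.]
cap [593. 282. 194.]
torch [464. -64.  20.]
jar [579. 459.  85.]
wax [662. 375.  93.]
canister [ 697. -322.  121.]
```

```bash
cat >> h.py <<'E'
YAW=None
def cmd(P,yaw=None):
    "tool-axis shift and turn (deg) to world TCP P, yaw in deg"
    p,r=tcp(); y0=np.degrees(monitor.read_state()['eef_rot'][2])
    return rel(P).round(1).tolist(), 0 if yaw is None else round(((y0-yaw+180)%360)-180,1)
E
python3 - <<'E'
from h import *
print(cmd([248,-490,400],10.2),cmd([530,30,400],10.2))
E
```

```text
([0.4, -0.8, -175.5], np.float64(16.6)) ([486.6, -337.8, -175.5], np.float64(16.6))
```

arm_command --pt "1 0 0 -90 0" --pt "1 60 -40 -176 8" --pt "1 487 -338 -176 16.6" --pt "1 487 -338 -176 16.6" --pt "1 487 -338 -176 16.6" --pt "1 487 -338 -176 16.6" --pt "1 487 -338 -176 16.6" --pt "1 487 -338 -176 16.6" --pt "1 487 -338 -176 16.6" --pt "1 487 -338 -176 16.6" --pt "1 487 -338 -176 16.6" --pt "1 487 -338 -176 16.6" --pt "1 487 -338 -176 16.6" --pt "1 487 -338 -176 16.6"

```text
clock: 3.55
eef_pos: [529.9, 29.3, 400.7]
eef_rot: [3.141, -0.0, 0.176]
wrist_force: [0.9, -0.2, -0.1]
finger_gap: 94.0
finger_force: 0.0
```

```bash
python3 - <<'E'
from h import *
print(tcp()[0],monitor.read_state()['eef_rot'],monitor.read_state()['clock'])
w=imaging.camera('wrist'); save(w,'w1'); print(w['view'].round(3),w['mtx'])
print('cam',(-w['view'][:3,:3].T@w['view'][:3,3]).round(0))
u=np.array([.984,.177,0]);
print(proj(w,[[677,-140,280],[660,-47,280],[644,44,280],[634,115,306],[520,84,18]]).round(0))
E
```

```text
[529.90597845  29.2500972  400.66128945] [ 3.14143565e+00 -2.65198152e-04  1.76458663e-01] 3.55
[[ 1.76000e-01 -9.84000e-01  2.00000e-03 -6.53430e+01]
 [-9.44000e-01 -1.68000e-01  2.84000e-01  4.25402e+02]
 [-2.80000e-01 -5.20000e-02 -9.59000e-01  7.11065e+02]
 [ 0.00000e+00  0.00000e+00  0.00000e+00  1.00000e+00]] [[325.21027677   0.         280.63840397]
 [  0.         325.21027677 206.7548617 ]
 [  0.           0.           1.        ]]
cam [612.  44. 561.]
[[520.  69.]
 [402.  69.]
 [287.  69.]
 [188.  61.]
 [247. 162.]]
```

View pics/w1.png

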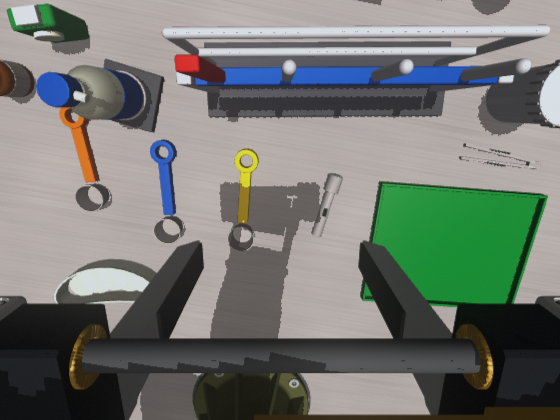

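```bash
python3 - <<'E'
from h import *
w=imaging.camera('wrist')
P=[onz(w,q,z) for q,z in [((524,65),274),((406,66),274),((289,67),274),((188,63),306)]]
print(np.round(P,1))
d=(P[2]-P[0]);d/=np.linalg.norm(d);print('yaw',np.degrees(np.arctan2(-d[0],d[1])),np.linalg.norm(P[2]-P[0]),np.linalg.norm(P[1]-P[0]))
hx=np.array([d[1],-d[0],0])
H=(P[0]+P[1]+P[2])/3+d*30; H[2]=180; print('hinge',H.round(1), 'tab0',(H+d*140+[0,0,110]).round(1), cmd(H+d*140+[0,0,110]))
print('tab off', (P[3]-H)@d,(P[3]-H)@hx)
print(proj(w,[H+d*140+[0,0,126]]))
for n,e,c in [('y',(246,161),(241,237)),('b',(163,152),(168,229)),('o',(74,116),(92,196))]:
    E=onz(w,e,18);C=onz(w,c,32);v=E-C;print(n,E.round(0),C.round(0),'yaw',np.degrees(np.arctan2(v[1],v[0])).round(1),np.linalg.norm(v[:2]).round(0))
for q in[(379,183),(545,196),(513,305),(362,299)]: print(onz(w,q,18).round(0))
E
```

```text
[[ 681.8 -145.7  274. ]
 [ 664.1  -51.1  274. ]
 [ 646.6   42.7  274. ]
 [ 632.5  115.2  306. ]]
yaw 10.588539544660868 191.68603661537472 96.22866089400738
hinge [658.6 -21.9 180. ] tab0 [632.9 115.7 290. ] ([116.4, -67.0, 110.8], 0)
tab off 139.51474237674532 -0.5257029177143316
[[187.2630495  62.2160203]]
y [522.  86.  18.] [391.  74.  32.] yaw 5.2 131.0
b [513. 223.  18.] [384. 200.  32.] yaw 10.1 131.0
o [545. 368.  18.] [421. 330.  32.] yaw 16.9 130.0
[ 525. -143.   18.]
[ 553. -431.   18.]
[ 338. -458.   18.]
[ 301. -170.   18.]
```

arm_command --pt "1 116 -67 20 -0.5" --pt "1 116 -67 20 -0.5" --pt "1 116 -67 20 -0.5" --pt "1 116 -67 60 -0.5" --pt "1 116 -67 111 -0.5" --pt "1 116 -67 111 -0.5" --pt "0 116 -67 111 -0.5" --pt "0 116 -67 111 -0.5" --pt "0 116 -67 111 -0.5" --pt "0 116 -67 111 -0.5" --pt "0 116 -67 111 -0.5" --pt "0 116 -67 111 -0.5" --force 10

```text
clock: 5.15
eef_pos: [632.6, 116.9, 289.4]
eef_rot: [-3.142, 0.0, 0.187]
wrist_force: [1.0, -0.9, 0.0]
finger_gap: 37.7
finger_force: 0.0
```

arm_command --pt "0 0 0 0 0" --pt "0 0 0 0 0" --pt "0 0 0 0 0" --pt "0 0 0 0 0" --pt "0 -11 0 0.5 0" --pt "0 -22 0 2.2 0" --pt "0 -32.5 0 5 0" --pt "0 -43 0 8.7 0" --pt "0 -53 0 13.5 0" --pt "0 -62 0 19 0" --pt "0 -71 0 26 0" --pt "0 -79 0 33 0" --pt "0 -82 0 37 0" --pt "0 -82 0 37 0" --pt "0 -82 0 37 0"

```text
clock: 7.02
eef_pos: [551.1, 101.9, 252.3]
eef_rot: [-3.141, 0.002, 0.187]
wrist_force: [-8.0, 3.4, 5.2]
finger_gap: 18.2
finger_force: 10.0
```

```bash
python3 - <<'E'
from h import *
print(cmd([445,78,330],5.2))
E
```

```text
([-108.9, 3.7, -77.5], np.float64(5.5))
```

arm_command --pt "0.5 0 0 0 0" --pt "0.5 0 0 0 0" --pt "0.5 0 0 -40 0" --pt "0.6 0 0 -78 0" --pt "0.6 -60 -6 -78 5.5" --pt "0.6 -109 -6 -78 5.5" --pt "0.6 -109 -6 -78 5.5" --pt "0.6 -109 -6 -78 5.5"

```text
clock: 8.02
eef_pos: [444.3, 87.2, 330.7]
eef_rot: [3.141, -0.001, 0.091]
wrist_force: [0.7, 0.1, 0.2]
finger_gap: 55.9
finger_force: 0.0
```

```bash
python3 - <<'E'
from h import *
w=imaging.camera('wrist'); save(w,'w2'); p,_=tcp();print(p,monitor.read_state()['clock'])
d=np.array([-.184,.983,0]);hx=np.array([.983,.184,0]);H=np.array([658.6,-21.9,180])
for th in(.75,.8,.85):
    print(th,proj(w,[H+d*y+94*(np.cos(th)*np.array([0,0,1])-np.sin(th)*hx) for y in(-125,-30,65)]).round(0).tolist(),proj(w,[H+d*140+126*(np.cos(th)*np.array([0,0,1])-np.sin(th)*hx)]).round(0).tolist())
print(proj(w,[[522,86,18],[391,74,32],[513,223,18],[545,368,18]]).round(0).tolist(), cmd([445,78,21]))
for n in ['peg1_tip','scoop1_eye','scoop2_eye','scoop3_eye','scoop1_grip']: print(n,[(np.round(d['rect']).tolist(),round(d['p'],2)) for d in find_in(w,n)[:3]])
E
```

```text
[444.51927327  87.28174653 330.35948858] 8.075
0.75 [[675.0, 2.0], [528.0, 17.0], [384.0, 32.0]] [[275.0, 74.0]]
0.8 [[668.0, 9.0], [524.0, 24.0], [382.0, 39.0]] [[276.0, 83.0]]
0.85 [[661.0, 16.0], [519.0, 31.0], [381.0, 45.0]] [[277.0, 90.0]]
[[286.0, 115.0], [286.0, 208.0], [188.0, 112.0], [81.0, 78.0]] ([-0.4, 9.3, 309.4], 0)
peg1_tip [([394.0, 44.0, 278.0, 86.0], 0.94)]
scoop1_eye [([284.0, 164.0, 34.0, 121.0], 0.63), ([376.0, 45.0, 312.0, 86.0], 0.4)]
scoop2_eye [([96.0, 129.0, 66.0, 128.0], 0.6), ([62.0, 20.0, 72.0, 33.0], 0.32)]
scoop3_eye [([194.0, 161.0, 44.0, 123.0], 0.56)]
scoop1_grip [([384.0, 161.0, 30.0, 78.0], 0.66), ([286.0, 162.0, 33.0, 125.0], 0.59)]
```

View pics/w2.png

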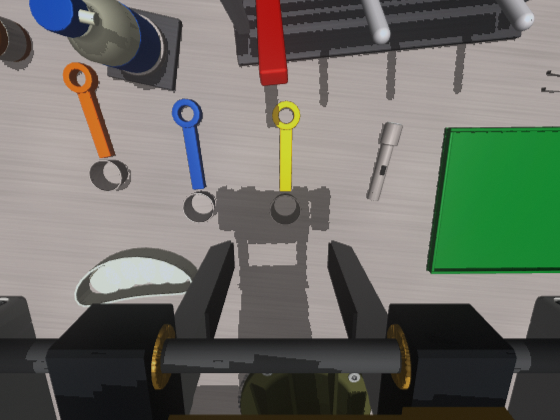

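arm_command --pt "0.6 0 8 60 0" --pt "0.6 2 8 120 0" --pt "0.6 2 8 180 0" --pt "0.6 2 8 240 0" --pt "0.6 2 8 290 0" --pt "0.6 2 8 308 0" --pt "0.6 2 8 308 0" --pt "0 2 8 308 0" --pt "0 2 8 308 0" --pt "0 2 8 308 0" --pt "0 2 8 308 0" --pt "0 2 8 308 0" --pt "0 2 8 308 0" --force 25

```text
clock: 9.95
eef_pos: [446.6, 79.5, 22.6]
eef_rot: [-3.142, -0.0, 0.091]
wrist_force: [-0.4, 0.3, 2.2]
finger_gap: 17.7
finger_force: 25.0
```

arm_command --pt "0 0 0 -12 0" --pt "0 -30 0 -15 0" --pt "0 -75 0 -15 0" --pt "0 -75 0 -15 0" --pt "0 -75 0 -5 0" --pt "0 -75 0 0 0" --pt "0 -75 0 0 0" --pt "0.6 -75 0 0 0" --pt "0.6 -75 0 0 0" --pt "0.6 -75 0 0 0" --pt "0.6 -75 0 -30 0" --pt "0.6 -20 0 -30 0" --pt "0.6 0 0 -30 0" --pt "0.6 0 0 -30 0"

```text
clock: 11.7
eef_pos: [447.0, 79.5, 52.2]
eef_rot: [-3.142, 0.0, 0.091]
wrist_force: [-0.7, -0.8, 0.5]
finger_gap: 56.3
finger_force: 0.0
```

```bash
cat > look.py <<'E'
import sys
from h import *
w=imaging.camera('wrist'); save(w,sys.argv[1]); s=monitor.read_state();p,_=tcp();print(p.round(1),s['clock'],np.degrees(s['eef_rot'][2]))
hsv=cv2.cvtColor(w['img'],cv2.COLOR_RGB2HSV)
lo,hi={'y':((22,120,60),(33,255,255)),'b':((105,120,50),(125,255,255)),'o':((7,150,60),(19,255,255))}[sys.argv[2]]
m=cv2.inRange(hsv,lo,hi)
c,h=cv2.findContours(m,cv2.RETR_CCOMP,cv2.CHAIN_APPROX_NONE)
for i,k in enumerate(c):
    if cv2.contourArea(k)>60:
        (u,v),(a,b),g=cv2.fitEllipse(k); print('hole' if h[0][i][3]>=0 else 'blob',round(u,1),round(v,1),round(a),round(b),cv2.contourArea(k), 'z9:',onz(w,(u,v),9).round(1),'rel',rel(onz(w,(u,v),9)).round(1))
E
python3 look.py w3 y
```

```text
[446.   79.5  52.1] 11.75 5.201746563967626
blob 280.5 375.5 6 31 114.0 z9: [334.7  69.1   9. ] rel [-111.7    0.3   43.2]
blob 280.8 263.5 54 135 4511.0 z9: [429.3  77.5   9. ] rel [-16.7   0.5  43.1]
hole 280.8 239.4 23 31 546.5 z9: [447.1  79.1   9. ] rel [ 1.1  0.5 43.1]
```

View pics/w3.png

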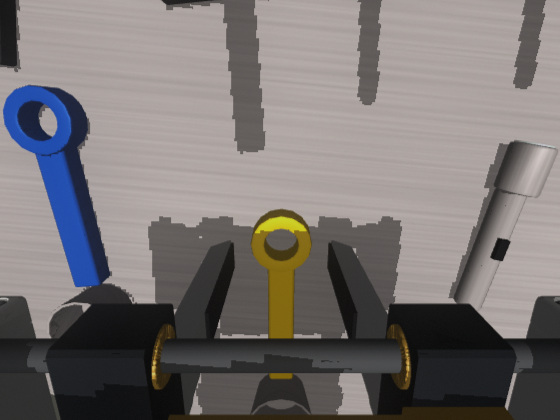

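arm_command --pt "0.6 1 0 20 0" --pt "0.6 1 0 30 0" --pt "0.6 1 0 30 0" --pt "0 1 0 30 0" --pt "0 1 0 30 0" --pt "0 1 0 30 0" --pt "0 1 0 30 0" --pt "0 -0.5 0 16 0" --pt "0 -2.5 0 3 0" --pt "0 -7 0 -11 0" --pt "0 -14 0 -28 0" --pt "0 -25 0 -48 0" --pt "0 -38 0 -66 0" --pt "0 -52 0 -80 0" --pt "0 -52 0 -80 0" --force 4

```text
clock: 13.62
eef_pos: [394.7, 74.8, 133.7]
eef_rot: [-3.142, -0.003, 0.091]
wrist_force: [0.5, -1.1, 0.6]
finger_gap: 40.4
finger_force: 4.0
```

```bash
python3 look.py w4 y; python3 -c "
from h import *
s=imaging.camera('scene'); x=cv2.cvtColor(s['img'],cv2.COLOR_RGB2BGR); u=proj(s,tcp()[0])[0].astype(int); w=cv2.imread('pics/w4.png')[180:420,150:430]; a=x[u[1]-60:u[1]+80,u[0]-80:u[0]+80]
cv2.imwrite('pics/c4.png',np.hstack([cv2.resize(a,(343,300),interpolation=2),cv2.resize(w,(350,300))]))"
```

```text
[395.   74.8 133.2] 13.675 5.204710457305488
blob 280.5 263.2 66 73 3442.0 z9: [337.4  69.3   9. ] rel [-58.1   0.3 124. ]
```

View pics/c4.png

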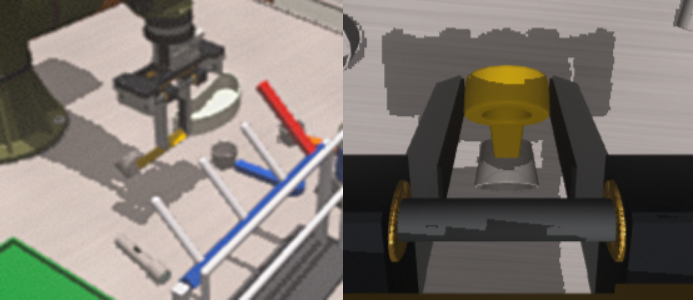

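```bash
cat >> h.py <<'E'
d=np.array([-.184,.983,0]);hx=np.array([.983,.184,0]);H=np.array([658.6,-21.9,180])
a=-np.sin(.8)*hx+np.cos(.8)*np.array([0,0,1])
TIP={1:H-125*d+100*a,2:H-30*d+100*a,3:H+65*d+100*a}
E
python3 - <<'E'
from h import *
print(cmd([395,75,290],10.6),cmd(TIP[1]+40*a+[0,0,12],10.6))
E
```

```text
([0.1, -0.2, -157.2], np.float64(-5.4)) ([165.6, 254.1, -156.5], np.float64(-5.4))
```

arm_command --pt "0 0 0 0 0" --pt "0 0 0 -40 0" --pt "0 0 0 -100 -2" --pt "0 0 0 -157 -5.4" --pt "0 40 60 -157 -5.4" --pt "0 80 120 -157 -5.4" --pt "0 120 180 -157 -5.4" --pt "0 150 235 -157 -5.4" --pt "0 165 254 -157 -5.4" --pt "0 165 254 -157 -5.4" --pt "0 165 254 -157 -5.4" --pt "0 165 254 -157 -5.4" --force 40

```text
clock: 15.22
eef_pos: [581.8, -162.3, 289.7]
eef_rot: [3.142, -0.0, 0.186]
wrist_force: [0.3, -0.5, -0.3]
finger_gap: 39.4
finger_force: 40.0
```

```bash
python3 look.py w5 y; python3 -c "
from h import *
w=imaging.camera('wrist')
print(proj(w,[TIP[1]-6*a,TIP[1]-60*a,tcp()[0]-[0,0,12]]).round(0),rel(TIP[1]),cmd(TIP[1]-30*a+[0,0,12],10.6))"
```

```text
[ 581.8 -162.3  289.9] 15.275 10.664620327609763
blob 280.5 263.1 66 73 3424.5 z9: [ 449.1 -187.8    9. ] rel [-135.3    0.5  280.9]
blob 540.6 37.9 45 79 2418.0 z9: [ 806.4 -445.1    9. ] rel [168.2 319.4 281.1]
[[282. 190.]
 [282. 126.]
 [280. 260.]] [29.50917255  1.0461891  40.32395907] ([51.0, 1.1, 49.2], np.float64(0.1))
```

View pics/w5.png

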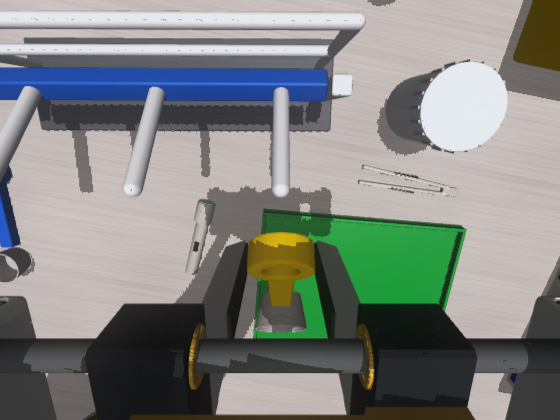

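```bash
cat > fit.py <<'E'
import sys
from h import *
from scipy.optimize import minimize
def fit(col,name=None,x0=(0,-10,45)):
    w=imaging.camera('wrist'); hsv=cv2.cvtColor(w['img'],cv2.COLOR_RGB2HSV)
    lo,hi={'y':((20,100,40),(35,255,255)),'b':((103,120,40),(125,255,255)),'o':((6,120,40),(19,255,255))}[col]
    m=cv2.inRange(hsv,lo,hi)>0
    k=np.zeros_like(m); k[200:340,230:332]=1; m&=k
    p,r=tcp(); t=np.linspace(0,2*np.pi,40)
    def sil(q):
        ex,ez,ph=q; c,s=np.cos(np.radians(ph)),np.sin(np.radians(ph))
        X=np.array([c,0,s]);Z=np.array([-s,0,c]);Y=np.array([0,1,0])
        im=np.zeros(m.shape,np.uint8)
        def dr(L,hole=False):
            W=np.array([ex,0,ez])+L[:,:1]*X+L[:,1:2]*Y+L[:,2:]*Z
            W=p+np.c_[W@np.array([1,0,0])*0,W[:,0]*0,W[:,2]]+np.outer(W[:,0],r.apply([1,0,0]))+np.outer(W[:,1],-r.apply([0,1,0]))
            return cv2.convexHull(proj(w,W).astype(np.float32)*16).astype(np.int32)
        ring=np.vstack([np.c_[20*np.cos(t),20*np.sin(t),0*t+z] for z in(-9,9)])
        hd=np.array([[x,y,z] for x in(-20,-110) for y in(-9,9) for z in(-9,7)])
        cv2.fillConvexPoly(im,dr(ring),1,8,4); cv2.fillConvexPoly(im,dr(hd),1,8,4)
        cup=np.vstack([np.c_[-135+24*np.cos(t),24*np.sin(t),0*t+z] for z in(-9,23)])
        cv2.fillConvexPoly(im,dr(cup),0,8,4)
        im[:,:]*=k; return im>0
    f=lambda q:1-(sil(q)&m).sum()/(sil(q)|m).sum()
    best=min((minimize(f,(x0[0]+i,x0[1]+j,x0[2]+l),method='Nelder-Mead',options=dict(initial_simplex=np.array([[0,0,0],[4,0,0],[0,4,0],[0,0,8]])+np.array(x0)+[i,j,l])) for i in(-3,3) for j in(-4,4) for l in(-8,8)),key=lambda o:o.fun)
    if name: save(w,name)
    return best.x.round(1),round(best.fun,3)
if __name__=='__main__': print(fit(sys.argv[1]))
E
python3 fit.py y
```

```text
(array([ -6.9, -28.4,  37.1]), np.float64(0.095))
```

```bash
sed -i 's/230:332/262:300/' fit.py; python3 fit.py y
```

```text
(array([-16.4, -50.3,  34.9]), np.float64(0.022))
```

```bash
python3 - <<'E'
from h import *
im=cv2.imread('pics/w5.png');hsv=cv2.cvtColor(im,cv2.COLOR_BGR2HSV);print([ (v,hsv[v,281].tolist()) for v in range(228,300,3)])
w=imaging.camera('wrist');p,r=tcp();X0=r.apply([1,0,0])
def P(ex,ez,ph,u,v):
    c,s=np.cos(np.radians(ph)),np.sin(np.radians(ph)); return p+X0*(ex+u*c-v*s)+np.array([0,0,ez+u*s+v*c])
for ph in(40,45,50):
  for ez in(-8,-12,-16):
    print(ph,ez,[proj(w,P(0,ez,ph,u,v))[0,1].round(0) for u,v in((20,-9),(20,9),(11,9),(-11,9),(-20,9),(-11,-9))])
E
```

```text
[(228, [63, 151, 93]), (231, [51, 156, 100]), (234, [24, 231, 212]), (237, [24, 234, 215]), (240, [24, 235, 216]), (243, [24, 235, 216]), (246, [24, 222, 125]), (249, [23, 223, 127]), (252, [24, 224, 125]), (255, [24, 223, 127]), (258, [23, 229, 127]), (261, [24, 226, 143]), (264, [24, 225, 128]), (267, [24, 225, 126]), (270, [24, 227, 127]), (273, [24, 227, 127]), (276, [24, 227, 135]), (279, [24, 231, 128]), (282, [23, 226, 124]), (285, [23, 226, 125]), (288, [23, 226, 125]), (291, [23, 226, 124]), (294, [23, 226, 124]), (297, [24, 230, 123])]
40 -8 [np.float64(232.0), np.float64(263.0), np.float64(270.0), np.float64(285.0), np.float64(290.0), np.float64(257.0)]
40 -12 [np.float64(229.0), np.float64(260.0), np.float64(267.0), np.float64(282.0), np.float64(287.0), np.float64(254.0)]
40 -16 [np.float64(227.0), np.float64(257.0), np.float64(264.0), np.float64(278.0), np.float64(284.0), np.float64(251.0)]
45 -8 [np.float64(234.0), np.float64(267.0), np.float64(273.0), np.float64(284.0), np.float64(288.0), np.float64(255.0)]
45 -12 [np.float64(232.0), np.float64(264.0), np.float64(269.0), np.float64(281.0), np.float64(285.0), np.float64(252.0)]
45 -16 [np.float64(229.0), np.float64(260.0), np.float64(266.0), np.float64(277.0), np.float64(281.0), np.float64(249.0)]
50 -8 [np.float64(237.0), np.float64(271.0), np.float64(275.0), np.float64(283.0), np.float64(285.0), np.float64(253.0)]
50 -12 [np.float64(234.0), np.float64(267.0), np.float64(271.0), np.float64(279.0), np.float64(282.0), np.float64(250.0)]
50 -16 [np.float64(231.0), np.float64(264.0), np.float64(268.0), np.float64(276.0), np.float64(279.0), np.float64(248.0)]
```

arm_command --pt "0 10 1 9.7 0" --pt "0 20 1 19.4 0" --pt "0 30 1 29 0" --pt "0 40 1 38.8 0" --pt "0 51 1 49.5 0" --pt "0 51 1 49.5 0"

```text
clock: 16.23
eef_pos: [632.7, -154.5, 238.4]
eef_rot: [-3.141, 0.002, 0.185]
wrist_force: [-0.3, 0.6, -1.2]
finger_gap: 39.1
finger_force: 40.0
```

```bash
python3 look.py w6 y
```

```text
[ 632.5 -154.7  239.3] 16.275 10.617245188523547
blob 281.4 260.4 65 69 2658.5 z9: [ 528.4 -175.4    9. ] rel [-105.9    1.3  230.4]
blob 549.6 83.7 22 87 1017.5 z9: [ 798.1 -431.1    9. ] rel [112.  302.3 230.1]
```

View pics/w6.png

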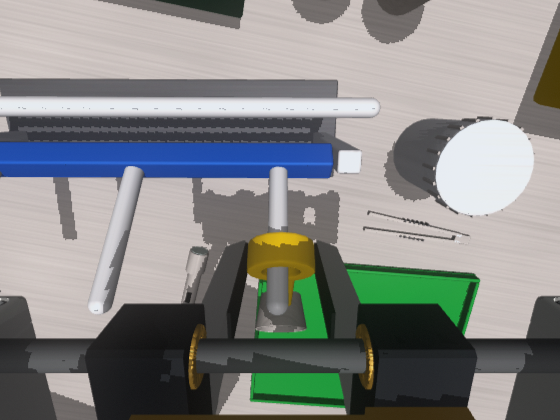

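arm_command --pt "0.65 0 0 0 0" --pt "0.65 0 0 0 0" --pt "0.65 0 0 0 0" --pt "0.65 0 0 -50 0" --pt "0.65 0 0 -110 0" --pt "0.65 0 0 -110 0"

```text
clock: 17.02
eef_pos: [632.9, -155.0, 355.5]
eef_rot: [3.137, -0.008, 0.185]
wrist_force: [-0.2, -0.1, -1.2]
finger_gap: 61.2
finger_force: 0.0
```

```bash
python3 look.py w7 y; python3 -c "
from h import *
print(cmd([439,210,349],10.1))"
```

```text
[ 632.6 -154.9  352. ] 17.075 10.600576057564798
blob 277.8 196.9 22 50 787.5 z9: [ 585.6 -161.4    9. ] rel [-48.6  -2.9 342.8]
blob 523.9 66.9 84 137 7724.0 z9: [ 842.1 -476.8    9. ] rel [145.6 354.4 344.1]
([-123.2, -394.3, 1.8], np.float64(0.5))
```

View pics/w7.png

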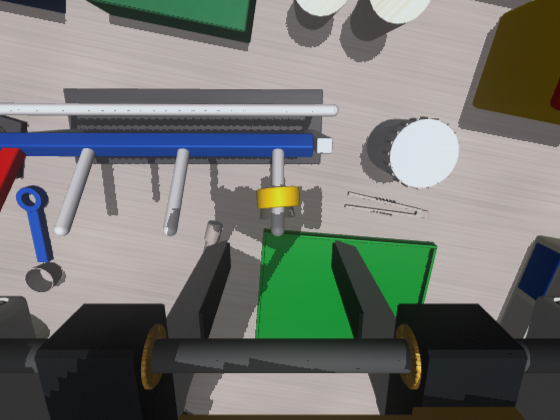

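arm_command --pt "0.65 -60 -60 0 0" --pt "0.65 -123 -394 2 0.5" --pt "0.65 -123 -394 2 0.5" --pt "0.65 -123 -394 2 0.5" --pt "0.65 -123 -394 2 0.5" --pt "0.65 -123 -394 2 0.5" --pt "0.65 -123 -394 2 0.5" --pt "0.65 -123 -394 2 0.5" --pt "0.65 -123 -394 2 0.5" --pt "0.65 -123 -394 2 0.5"

```text
clock: 18.32
eef_pos: [439.3, 208.9, 347.5]
eef_rot: [3.141, 0.001, 0.175]
wrist_force: [0.7, 0.3, 0.1]
finger_gap: 60.9
finger_force: 0.0
```

```bash
python3 look.py w8 b; python3 -c "
from h import *
print(cmd([439,210,22],10.1))"
```

```text
[439.3 208.9 347.6] 18.375 10.013409401698084
blob 276.8 137.5 23 93 1142.0 z9: [481.6 221.3   9. ] rel [ 43.9  -4.9 338.6]
hole 276.9 116.5 16 17 208.0 z9: [511.6 226.5   9. ] rel [ 74.4  -4.8 338.6]
blob 540.4 6.8 16 49 520.0 z9: [ 714.7 -100.3    9. ] rel [217.6 352.3 338.6]
blob 470.5 7.1 16 94 924.0 z9: [697.8  -7.1   9. ] rel [217.2 257.6 338.5]
blob 403.7 7.4 17 23 263.5 z9: [681.6  81.8   9. ] rel [216.7 167.3 338.5]
blob 223.2 18.4 40 46 1380.0 z9: [625.8 320.6   9. ] rel [203.2 -77.6 338.5]
([0.0, -1.2, 325.6], np.float64(-0.1))
```

arm_command --pt "0.6 0 -4.8 60 0" --pt "0.6 0 -4.8 120 0" --pt "0.6 0 -4.8 180 0" --pt "0.6 0 -4.8 240 0" --pt "0.6 0 -4.8 300 0" --pt "0.6 0 -4.8 326 0" --pt "0.6 0 -4.8 326 0" --pt "0 0 -4.8 326 0" --pt "0 0 -4.8 326 0" --pt "0 0 -4.8 326 0" --pt "0 0 -4.8 326 0" --pt "0 0 -4.8 326 0" --pt "0 0 -4.8 326 0" --force 25

```text
clock: 20.0
eef_pos: [438.2, 214.5, 22.0]
eef_rot: [3.142, -0.0, 0.176]
wrist_force: [-0.7, -0.8, 2.5]
finger_gap: 17.4
finger_force: 25.0
```

arm_command --pt "0 0 0 -12 0" --pt "0 -30 0 -15 0" --pt "0 -60 0 -15 0" --pt "0 -60 0 -15 0" --pt "0 -60 0 -5 0" --pt "0 -60 0 0 0" --pt "0 -60 0 0 0" --pt "0.6 -60 0 0 0" --pt "0.6 -60 0 0 0" --pt "0.6 -60 0 0 0" --pt "0.6 -60 0 -30 0" --pt "0.6 -5 0 -30 0" --pt "0.6 15 0 -30 0" --pt "0.6 15 0 -30 0"

```text
clock: 21.75
eef_pos: [453.4, 217.2, 51.7]
eef_rot: [-3.142, -0.0, 0.176]
wrist_force: [0.2, -0.3, -0.5]
finger_gap: 56.8
finger_force: 0.0
```

```bash
python3 look.py w9 b
```

```text
[452.4 217.   51.6] 21.8 10.091139020966505
blob 280.6 376.4 8 28 153.5 z9: [342.1 197.1   9. ] rel [-112.1    0.3   42.7]
blob 280.8 265.7 54 131 4368.5 z9: [434.7 213.4   9. ] rel [-18.1   0.4  42.6]
hole 280.8 241.0 23 32 574.0 z9: [452.6 216.6   9. ] rel [ 0.1  0.4 42.6]
blob 90.2 8.3 64 119 675.5 z9: [570.1 344.1   9. ] rel [ 138.1 -104.5   42.4]
```

Same picture as for the yellow one; tilt it up the same way.

arm_command --pt "0.6 0 0 20 0" --pt "0.6 0 0 29.5 0" --pt "0.6 0 0 29.5 0" --pt "0 0 0 29.5 0" --pt "0 0 0 29.5 0" --pt "0 0 0 29.5 0" --pt "0 0 0 29.5 0" --pt "0 -1.5 0 16 0" --pt "0 -3.5 0 3 0" --pt "0 -8 0 -11 0" --pt "0 -15 0 -28 0" --pt "0 -26 0 -48 0" --pt "0 -39 0 -66 0" --pt "0 -53 0 -80 0" --pt "0 -53 0 -80 0" --force 4

```text
clock: 23.68
eef_pos: [400.7, 208.1, 133.4]
eef_rot: [-3.141, -0.003, 0.177]
wrist_force: [1.5, 0.1, -0.1]
finger_gap: 40.6
finger_force: 4.0
```

```bash
python3 look.py w10 b; python3 - <<'E'
from h import *
P=TIP[2]+40*a+[0,0,12]
print(cmd([P[0]-60,P[1],P[2]],10.6),cmd(P,10.6))
E
```

```text
[401.  208.1 132.7] 23.725 10.111929940603286
blob 280.7 263.1 66 73 3426.5 z9: [344.4 197.6   9. ] rel [-57.9   0.4 123.6]
([54.3, 291.9, -156.8], np.float64(-0.5)) ([113.3, 302.4, -156.7], np.float64(-0.5))
```

arm_command --pt "0 0 0 0 0" --pt "0 0 0 -40 0" --pt "0 0 0 -100 0" --pt "0 0 0 -157 -0.5" --pt "0 5 60 -157 -0.5" --pt "0 15 120 -157 -0.5" --pt "0 25 180 -157 -0.5" --pt "0 40 240 -157 -0.5" --pt "0 60 292 -157 -0.5" --pt "0 113 302.5 -157 -0.5" --pt "0 113 302.5 -157 -0.5" --pt "0 113 302.5 -157 -0.5" --pt "0 113 302.5 -157 -0.5" --force 40

```text
clock: 25.35
eef_pos: [564.5, -69.8, 289.4]
eef_rot: [3.141, -0.0, 0.185]
wrist_force: [-0.6, -0.3, -2.3]
finger_gap: 39.2
finger_force: 40.0
```

```bash
python3 look.py w11 b; python3 -c "
from h import *
w=imaging.camera('wrist')
print(proj(w,[TIP[2]-6*a,tcp()[0]-[0,0,12]]).round(0),rel(TIP[2]),cmd(TIP[2]-30*a+[0,0,12],10.6))
g=cv2.cvtColor(w['img'],cv2.COLOR_RGB2HSV)[170:215,230:340]; m=((g[...,1]<25)&(g[...,2]>150)).astype(np.uint8)
n,l,st,c=cv2.connectedComponentsWithStats(m); print([(s.tolist(),cc.round(0)) for s,cc in zip(st,c) if s[4]>60])"
```

```text
[564.5 -69.8 289.6] 25.4 10.621776234059729
blob 280.5 263.0 66 73 3405.0 z9: [432.2 -95.2   9. ] rel [-135.     0.5  280.5]
blob 7.3 102.2 20 21 218.5 z9: [591.3 292.8   9. ] rel [  93.  -351.6  280.5]
blob 247.8 83.4 34 543 12206.5 z9: [670.9  -8.1   9. ] rel [115.8 -41.1 280.6]
[[281. 190.]
 [280. 260.]] [29.45384158  0.17583224 39.98207235] ([51.0, 0.2, 48.9], np.float64(0.0))
[([0, 0, 110, 45, 2607], array([54., 30.])), ([0, 0, 40, 24, 798], array([19., 10.])), ([40, 0, 70, 40, 1444], array([73., 13.])), ([69, 33, 11, 12, 101], array([74., 38.]))]
```

arm_command --pt "0 10 0 9.7 0" --pt "0 20 0 19.4 0" --pt "0 30 0 29 0" --pt "0 40 0 38.8 0" --pt "0 51 0 49.5 0" --pt "0 51 0 49.5 0"

```text
clock: 26.2
eef_pos: [615.4, -60.5, 238.0]
eef_rot: [-3.141, 0.002, 0.185]
wrist_force: [-0.3, -0.0, -1.5]
finger_gap: 39.3
finger_force: 40.0
```

```bash
python3 look.py w12 b
```

```text
[615.3 -60.6 238.9] 26.25 10.614992133906284
blob 281.4 259.8 64 68 2584.5 z9: [512.1 -81.3   9. ] rel [-105.     1.4  230. ]
blob 246.9 159.4 36 661 15152.5 z9: [634.  -16.4   9. ] rel [ 26.8 -39.9 229.8]
```

View pics/w12.png

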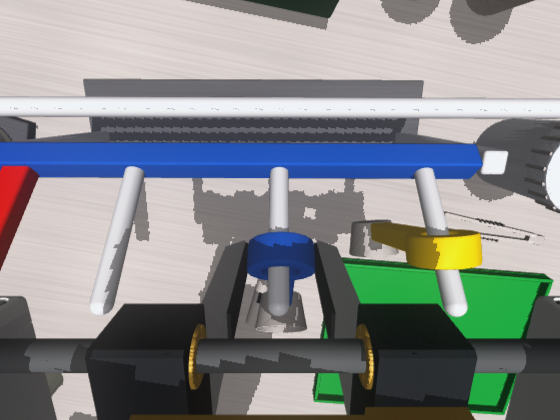

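```bash
python3 - <<'E'
from h import *
w=imaging.camera('wrist')
for s in(25,35,50):
  for th in(-30,-20,0,20,40):
    E=TIP[1]-s*a; c,q=np.cos(np.radians(th)),np.sin(np.radians(th)); X=hx*q+np.array([0,0,c]); Z=-hx*c+np.array([0,0,q])
    print(s,th,proj(w,[E,E-135*X+7*Z,E-20*X]).round(0).tolist())
E
```

```text
25 -30 [[447.0, 271.0], [389.0, 141.0], [436.0, 242.0]]
25 -20 [[447.0, 271.0], [384.0, 165.0], [434.0, 246.0]]
25 0 [[447.0, 271.0], [378.0, 211.0], [432.0, 256.0]]
25 20 [[447.0, 271.0], [377.0, 259.0], [431.0, 266.0]]
25 40 [[447.0, 271.0], [381.0, 309.0], [432.0, 278.0]]
35 -30 [[443.0, 254.0], [388.0, 132.0], [432.0, 227.0]]
35 -20 [[443.0, 254.0], [382.0, 156.0], [430.0, 231.0]]
35 0 [[443.0, 254.0], [376.0, 202.0], [428.0, 241.0]]
35 20 [[443.0, 254.0], [376.0, 249.0], [428.0, 251.0]]
35 40 [[443.0, 254.0], [380.0, 298.0], [429.0, 262.0]]
50 -30 [[437.0, 230.0], [385.0, 119.0], [427.0, 206.0]]
50 -20 [[437.0, 230.0], [380.0, 143.0], [426.0, 210.0]]
50 0 [[437.0, 230.0], [374.0, 189.0], [423.0, 220.0]]
50 20 [[437.0, 230.0], [374.0, 235.0], [423.0, 230.0]]
50 40 [[437.0, 230.0], [377.0, 283.0], [424.0, 240.0]]
```

```bash
python3 -c "
from h import *
print(cmd([473,346,349],16.9))"
```

```text
([-64.9, -425.9, -109.6], np.float64(-6.3))
```

arm_command --pt "0.65 0 0 0 0" --pt "0.65 0 0 0 0" --pt "0.65 0 0 0 0" --pt "0.65 0 0 -50 0" --pt "0.65 0 0 -110 0" --pt "0.65 0 0 -110 0" --pt "0.65 -20 -60 -110 0"

```text
clock: 27.18
eef_pos: [585.1, -7.5, 347.7]
eef_rot: [-3.141, 0.002, 0.181]
wrist_force: [1.3, 0.8, 0.2]
finger_gap: 61.1
finger_force: 0.0
```

arm_command --pt "0.65 -45 -366 0 -6.3" --pt "0.65 -45 -366 0 -6.3" --pt "0.65 -45 -366 0 -6.3" --pt "0.65 -45 -366 0 -6.3" --pt "0.65 -45 -366 0 -6.3" --pt "0.65 -45 -366 0 -6.3" --pt "0.65 -45 -366 0 -6.3" --pt "0.65 -45 -366 0 -6.3"

```text
clock: 28.18
eef_pos: [473.3, 345.0, 348.8]
eef_rot: [3.141, 0.001, 0.295]
wrist_force: [0.6, -0.0, 0.0]
finger_gap: 61.2
finger_force: 0.0
```

```bash
python3 look.py w13 o; python3 -c "
from h import *
print(cmd([473,346,22],16.9))"
```

```text
[473.6 344.6 349.1] 28.225 16.85353658286421
blob 147.6 371.2 12 31 91.5 z9: [ 28.2 471.    9. ] rel [-389.4 -250.2  340.2]
blob 412.9 365.1 12 47 133.5 z9: [186.2  -3.    9. ] rel [-375.7  249.2  340.3]
blob 275.2 135.1 22 95 1155.5 z9: [516.1 365.6   9. ] rel [ 47.   -7.9 340.1]
hole 275.8 114.5 16 17 209.0 z9: [545.  373.4   9. ] rel [ 76.9  -7.  340.1]
([-0.0, -1.7, 327.1], np.float64(-0.0))
```

arm_command --pt "0.6 2 -8.5 60 1.5" --pt "0.6 2 -8.5 120 1.5" --pt "0.6 2 -8.5 180 1.5" --pt "0.6 2 -8.5 240 1.5" --pt "0.6 2 -8.5 300 1.5" --pt "0.6 2 -8.5 327 1.5" --pt "0.6 2 -8.5 327 1.5" --pt "0 2 -8.5 327 1.5" --pt "0 2 -8.5 327 1.5" --pt "0 2 -8.5 327 1.5" --pt "0 2 -8.5 327 1.5" --pt "0 2 -8.5 327 1.5" --pt "0 2 -8.5 327 1.5" --force 25

```text
clock: 29.85
eef_pos: [472.7, 354.1, 22.6]
eef_rot: [3.142, -0.0, 0.269]
wrist_force: [-0.6, -1.4, 0.9]
finger_gap: 17.7
finger_force: 25.0
```

arm_command --pt "0 0 0 -12 0" --pt "0 -30 0 -15 0" --pt "0 -65 0 -15 0" --pt "0 -65 0 -15 0" --pt "0 -65 0 -5 0" --pt "0 -65 0 0 0" --pt "0 -65 0 0 0" --pt "0.6 -65 0 0 0" --pt "0.6 -65 0 0 0" --pt "0.6 -65 0 0 0" --pt "0.6 -65 0 -30 0" --pt "0.6 -10 0 -30 0" --pt "0.6 10 0 -30 0" --pt "0.6 10 0 -30 0"

```text
clock: 31.6
eef_pos: [482.8, 356.7, 52.1]
eef_rot: [3.142, 0.0, 0.268]
wrist_force: [0.2, -0.6, -0.4]
finger_gap: 56.4
finger_force: 0.0
```

```bash
python3 look.py w14 o
```

```text
[481.9 356.5  51.9] 31.65 15.383575687852899
blob 280.5 375.5 6 31 114.0 z9: [374.2 326.6   9. ] rel [-111.7    0.3   43. ]
blob 403.4 376.1 12 24 65.5 z9: [398.7 235.    9. ] rel [-112.4   95.1   43.1]
blob 403.7 346.3 7 31 96.5 z9: [424.5 244.9   9. ] rel [-84.9  92.4  43. ]
blob 158.1 344.9 7 33 104.5 z9: [377.3 422.1   9. ] rel [-83.4 -91.   43. ]
blob 280.5 263.4 53 135 4477.0 z9: [465.8 351.8   9. ] rel [-16.7   0.3  42.9]
hole 280.5 239.6 23 32 567.0 z9: [482.8 356.5   9. ] rel [ 0.9  0.2 42.9]
blob 136.3 31.5 28 72 1159.5 z9: [582.6 467.9   9. ] rel [126.7 -80.7  42.8]
```

arm_command --pt "0.6 1 0 20 0" --pt "0.6 1 0 30 0" --pt "0.6 1 0 30 0" --pt "0 1 0 30 0" --pt "0 1 0 30 0" --pt "0 1 0 30 0" --pt "0 1 0 30 0" --pt "0 -0.5 0 16 0" --pt "0 -2.5 0 3 0" --pt "0 -7 0 -11 0" --pt "0 -14 0 -28 0" --pt "0 -25 0 -48 0" --pt "0 -38 0 -66 0" --pt "0 -52 0 -80 0" --pt "0 -52 0 -80 0" --force 4

```text
clock: 33.52
eef_pos: [432.0, 343.2, 134.2]
eef_rot: [-3.141, -0.002, 0.269]
wrist_force: [1.9, 0.4, -0.2]
finger_gap: 40.2
finger_force: 4.0
```

```bash
python3 look.py w15 o; python3 - <<'E'
from h import *
P=TIP[3]+40*a+[0,0,12]
print(P,cmd([440,250,330],10.6),cmd([490,20,330],10.6),cmd(P+[0,0,40],10.6),cmd(P,10.6))
E
```

```text
[432.5 343.2 133.5] 33.575 15.41767137282276
blob 280.6 263.1 67 72 3393.0 z9: [376.4 327.5   9. ] rel [-58.5   0.3 124.4]
[547.91745477  23.5159071  289.53893931] ([-17.1, 91.7, -196.6], np.float64(4.8)) ([-30.0, 326.8, -196.8], np.float64(4.8)) ([26.7, 338.8, -196.2], np.float64(4.8)) ([26.6, 338.8, -156.2], np.float64(4.8))
```

arm_command --pt "0 0 0 0 0" --pt "0 0 0 -40 0" --pt "0 0 0 -100 2" --pt "0 -5 20 -160 4.8" --pt "0 -17 80 -197 4.8" --pt "0 -21 140 -197 4.8" --pt "0 -24 200 -197 4.8" --pt "0 -27 260 -197 4.8" --pt "0 -30 320 -197 4.8" --pt "0 -10 339 -197 4.8" --pt "0 27 339 -190 4.8" --pt "0 27 339 -156 4.8" --pt "0 27 339 -156 4.8" --pt "0 27 339 -156 4.8" --force 40

```text
clock: 35.33
eef_pos: [548.4, 23.2, 289.4]
eef_rot: [3.142, -0.001, 0.185]
wrist_force: [0.3, 0.6, -0.5]
finger_gap: 39.6
finger_force: 40.0
```

```bash
python3 look.py w16 o; python3 -c "
from h import *
print(rel(TIP[3]),cmd(TIP[3]-30*a+[0,0,12],10.6))"
```

```text
[548.5  23.2 289.8] 35.375 10.597979519354352
blob 451.8 413.4 11 48 238.5 z9: [ 187.6 -348.7    9. ] rel [-423.6  299.1  280.3]
blob 400.9 413.4 10 44 98.0 z9: [ 171.4 -261.3    9. ] rel [-423.4  210.3  280.2]
blob 370.0 414.1 11 25 81.0 z9: [ 159.9 -208.8    9. ] rel [-425.   156.5  280.2]
blob 196.7 359.3 13 56 181.0 z9: [220.1 101.2   9. ] rel [-308.9 -137.1  280.3]
blob 280.6 263.1 66 72 3367.0 z9: [415.8  -2.2   9. ] rel [-135.5    0.6  280.6]
[28.12765766 -0.38708378 40.19568197] ([49.6, -0.4, 49.1], np.float64(-0.0))
```

arm_command --pt "0 9 0 9.7 0" --pt "0 19 0 19.4 0" --pt "0 29 0 29 0" --pt "0 39 0 38.8 0" --pt "0 50 0 49.5 0" --pt "0 50 0 49.5 0"

```text
clock: 36.12
eef_pos: [597.6, 32.7, 237.5]
eef_rot: [-3.141, 0.002, 0.185]
wrist_force: [-0.5, -0.1, -1.3]
finger_gap: 39.6
finger_force: 40.0
```

```bash
python3 look.py w17 o; python3 -c "
import cv2;from h import *
print(cmd([592,283,300]),cmd([592,283,215]))
for c in 'scene','top':
    q=imaging.camera(c); print(c,proj(q,TIP[2]).round(0), [ (np.round(k['rect']).tolist(),round(k['p'],2)) for k in find_in(q,'cap_top')[:2]])
"
```

```text
[597.5  32.6 238.4] 36.175 10.607252690724636
blob 374.8 414.2 11 44 206.5 z9: [ 264.5 -178.1    9. ] rel [-365.9  145.9  229.7]
blob 197.3 356.8 15 57 261.0 z9: [320.9 102.8   9. ] rel [-258.7 -119.9  229.7]
blob 281.3 260.3 64 68 2578.0 z9: [493.8  11.7   9. ] rel [-105.5    1.5  229.5]
([40.6, -247.2, -61.6], 0) ([40.7, -247.1, 23.4], 0)
scene [[271. 226.]] [([348.0, 199.0, 15.0, 10.0], 0.61)]
top [[323. 169.]] [([209.0, 177.0, 14.0, 14.0], 0.43)]
```

View pics/w17.png

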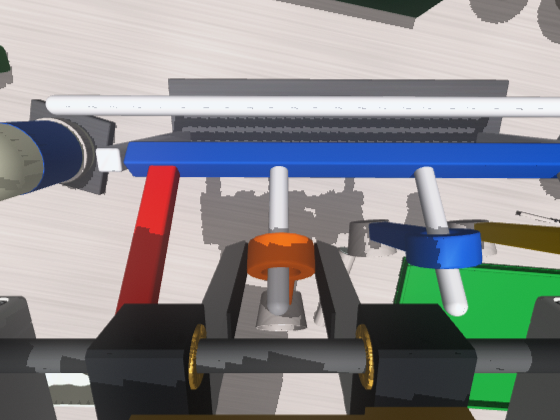

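arm_command --pt "0.6 0 0 0 0" --pt "0.6 0 0 0 0" --pt "0.6 0 0 0 0" --pt "0.6 0 0 -50 0" --pt "0.6 0 0 -105 0" --pt "0.6 0 0 -105 0" --pt "0 -20 -60 -105 0" --pt "0 -20 -120 -105 0" --pt "0 -20 -180 -105 0" --pt "0 -20 -245 -105 0" --pt "0 -20 -245 -105 0" --pt "0 -20 -245 -105 0" --force 20

```text
clock: 37.88
eef_pos: [532.6, 269.4, 343.1]
eef_rot: [3.141, 0.001, 0.185]
wrist_force: [-0.7, -0.7, 0.6]
finger_gap: 1.3
finger_force: 0.0
```

```bash
python3 - <<'E'
from h import *
w=imaging.camera('wrist'); save(w,'w18'); hsv=cv2.cvtColor(w['img'],cv2.COLOR_RGB2HSV)
print(tcp()[0],proj(w,[592,283,194]).round(0),[(np.round(k['rect']).tolist(),round(k['p'],2)) for k in find_in(w,'cap_top')[:2]])
m=cv2.inRange(hsv,(100,110,40),(125,255,255)); n,l,st,c=cv2.connectedComponentsWithStats(m)
for s,cc in zip(st[1:],c[1:]):
    if s[4]>80: print(s,cc.round(0),onz(w,cc,194).round(0),rel(onz(w,cc,194)).round(0))
E
```

```text
[532.91718536 268.72293548 343.36375847] [[277. 135.]] [([279.0, 138.0, 48.0, 40.0], 0.69), ([456.0, 161.0, 204.0, 178.0], 0.27)]
[ 428  109  132   27 2982] [495. 121.] [641.  88. 194.] [ 74. 197. 150.]
[ 255  117   38   39 1128] [274. 136.] [591. 286. 194.] [ 60.  -7. 150.]
```

View pics/w18.png

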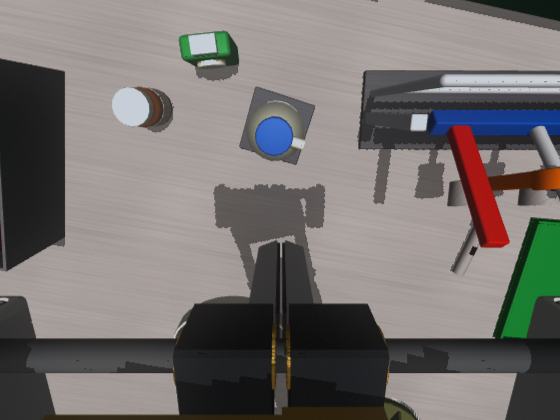

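arm_command --pt "0 30 -7 40 0" --pt "0 58 -7 80 0" --pt "0 58 -7 120 0" --pt "0 58 -7 128 0" --pt "0 58 -7 132 0" --pt "0 58 -7 135 0" --pt "0 58 -7 138 0" --pt "0 58 -7 138 0" --pt "0 58 -7 138 0" --pt "0 58 -7 138 0"

```text
clock: 39.22
eef_pos: [589.0, 286.9, 207.9]
eef_rot: [3.141, -0.003, 0.185]
wrist_force: [-0.2, -4.6, 7.3]
finger_gap: 0.9
finger_force: 3.2
```

arm_command --pt "0 0 0 2 0" --pt "0 0 0 4 0" --pt "0 0 0 4 0" --pt "0 0 0 4 0"

```text
clock: 39.72
eef_pos: [589.0, 287.0, 205.2]
eef_rot: [-3.142, -0.004, 0.185]
wrist_force: [-4.8, -5.2, 14.3]
finger_gap: 0.4
finger_force: 7.3
```

arm_command --pt "0 0 0 -20 0" --pt "0 0 0 -70 0" --pt "0 0 0 -130 0" --pt "0 0 0 -130 0"

```text
clock: 40.22
eef_pos: [589.1, 287.7, 338.3]
eef_rot: [-3.139, -0.01, 0.185]
wrist_force: [0.8, 0.2, -0.8]
finger_gap: 0.4
finger_force: 0.0
```

```bash
cat >> h.py <<'E'
n_=.697*hx+np.array([0,0,.717])
def eye(k,s=33): return TIP[k]-s*a-5*n_
E
python3 - <<'E'
from h import *
G=eye(1)+[0,0,12]; print(G,cmd(G+[0,0,100],10.6),cmd(G,10.6))
s=imaging.camera('scene'); x=cv2.cvtColor(s['img'],cv2.COLOR_RGB2BGR); cv2.imwrite('pics/s2.png',cv2.resize(x[160:330,180:400],(792,612)[:2],interpolation=2)[:600])
E
```

```text
[ 630.9284555  -154.25980589  235.09434953] ([-40.3, 442.1, 1.7], np.float64(0.0)) ([-41.3, 442.3, 101.7], np.float64(0.0))
```

View pics/s2.png

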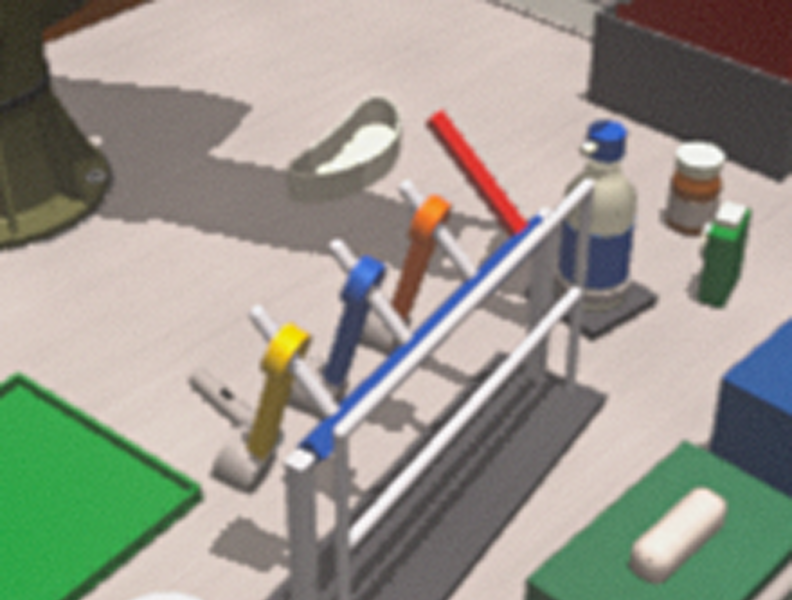

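arm_command --pt "0.65 -40 442 2 0" --pt "0.65 -40 442 2 0" --pt "0.65 -40 442 2 0" --pt "0.65 -40 442 2 0" --pt "0.65 -40 442 2 0" --pt "0.65 -40 442 2 0" --pt "0.65 -40 442 2 0" --pt "0.65 -40 442 2 0" --pt "0.65 -40 442 2 0" --pt "0.65 -40 442 2 0" --pt "0.65 -40 442 2 0"

```text
clock: 41.65
eef_pos: [630.5, -153.3, 330.2]
eef_rot: [3.142, -0.0, 0.187]
wrist_force: [-0.2, 0.9, 0.9]
finger_gap: 61.0
finger_force: 0.0
```

```bash
cat > ring.py <<'E'
import sys
from h import *
# where on the peg does the hung ring sit: compare ring blob with its projection for several s
w=imaging.camera('wrist'); hsv=cv2.cvtColor(w['img'],cv2.COLOR_RGB2HSV); k=int(sys.argv[2])
lo,hi={'y':((20,100,40),(35,255,255)),'b':((103,120,40),(125,255,255)),'o':((6,120,40),(19,255,255))}[sys.argv[1]]
m=cv2.inRange(hsv,lo,hi); u=proj(w,eye(k))[0].astype(int); q=np.zeros_like(m); q[max(u[1]-60,0):u[1]+70,u[0]-45:u[0]+45]=1
n,l,st,c=cv2.connectedComponentsWithStats(m*q); i=1+st[1:,4].argmax(); print('blob',st[i],c[i].round(1),tcp()[0].round(1))
ph=np.radians(70);X=hx*np.cos(ph)+np.array([0,0,np.sin(ph)]);Z=-hx*np.sin(ph)+np.array([0,0,np.cos(ph)])
for s in(20,25,30,35,40,50,60):
    E=eye(k,s); r=proj(w,[E+20*X-9*Z,E+20*X+9*Z,E]); print(s,r.round(1).tolist())
print(cmd(eye(k)+[0,0,12],10.6))
E
python3 ring.py y 1
```

```text
blob [ 257  189   48   25 1037] [280.7 201. ] [ 630.5 -153.5  330.1]
20 [[281.5, 213.1], [281.5, 236.2], [281.4, 224.8]]
25 [[281.5, 207.4], [281.5, 230.3], [281.4, 219.4]]
30 [[281.5, 201.9], [281.5, 224.5], [281.4, 214.1]]
35 [[281.5, 196.4], [281.5, 218.8], [281.4, 208.9]]
40 [[281.5, 191.0], [281.5, 213.2], [281.4, 203.8]]
50 [[281.5, 180.6], [281.5, 202.3], [281.4, 193.9]]
60 [[281.5, 170.5], [281.5, 191.8], [281.4, 184.2]]
([0.2, 0.8, 95.0], np.float64(0.1))
```

arm_command --pt "0.65 5 0.5 50 0" --pt "0.65 5 0.5 90 0" --pt "0.65 5 0.5 100 0" --pt "0.65 5 0.5 100 0" --pt "0 5 0.5 100 0" --pt "0 5 0.5 100 0" --pt "0 5 0.5 100 0" --pt "0 5 0.5 100 0" --pt "0 5 0.5 100 0" --pt "0 5 0.5 100 0" --force 40

```text
clock: 42.95
eef_pos: [635.8, -154.1, 230.7]
eef_rot: [3.141, -0.001, 0.185]
wrist_force: [2.3, 2.0, 6.7]
finger_gap: 39.5
finger_force: 39.9
```

arm_command --pt "0 2 0 -3 0" --pt "0 -7 0 -12.5 0" --pt "0 -17 0 -22 0" --pt "0 -27 0 -32 0" --pt "0 -37 0 -41 0" --pt "0 -48 0 -52 0" --pt "0 -60 0 -64 0" --pt "0 -60 0 -64 0"

```text
clock: 43.95
eef_pos: [576.1, -165.6, 295.7]
eef_rot: [3.14, -0.002, 0.185]
wrist_force: [1.0, -1.0, -0.5]
finger_gap: 39.0
finger_force: 39.9
```

```bash
cat > tray.py <<'E'
from h import *
t=imaging.camera('top'); s=imaging.camera('scene')
def go(c):
    p=imaging.camera(c); h=cv2.cvtColor(p['img'],cv2.COLOR_RGB2HSV); m=cv2.inRange(h,(50,140,40),(75,255,255))
    tr=trace(p,'tray_in'); u=proj(p,[424,-303,10])[0]
    n,l,st,ce=cv2.connectedComponentsWithStats(m); i=1+st[1:,4].argmax(); print(c,st[i],ce[i].round(1),'pred',u.round(1))
    k=cv2.findContours((l==i).astype(np.uint8),cv2.RETR_EXTERNAL,cv2.CHAIN_APPROX_NONE)[0][0]
    hull=cv2.convexHull(k); r=cv2.approxPolyDP(hull,6,True)[:,0]; print([onz(p,q,18).round(0).tolist() for q in r])
    if len(r)==4:
        C=np.mean([onz(p,q,18) for q in r],0); print('centre',C.round(1))
go('top'); go('scene')
E
python3 look.py w19 y; python3 tray.py
```

```text
[ 576.3 -165.4  294.7] 44.0 10.582926441519966
blob 280.4 257.0 51 74 2852.0 z9: [ 451.1 -189.7    9. ] rel [-127.9    0.7  285.5]
blob 538.2 34.6 51 74 2631.0 z9: [ 806.2 -449.     9. ] rel [173.5 320.9 286.1]
top [426 237   5  22  40] [428.  248.2] pred [385.1 231.3]
[[403.0, -444.0, 18.0], [331.0, -448.0, 18.0]]
scene [ 105  267  114   94 5408] [165.  312.4] pred [171.2 305.8]
[[339.0, -171.0, 18.0], [459.0, -161.0, 18.0], [537.0, -246.0, 18.0], [556.0, -436.0, 18.0], [346.0, -459.0, 18.0], [311.0, -204.0, 18.0]]
```

```bash
python3 - <<'E'
from h import *
print(cmd([520,-230,300],5.6),cmd([389,-392,300],5.6))
E
```

```text
([-67.5, 53.4, -6.6], np.float64(5.0)) ([-226.1, 188.5, -6.5], np.float64(5.0))
```

arm_command --pt "0 -67 40 -7 2" --pt "0 -100 80 -7 5" --pt "0 -150 125 -7 5" --pt "0 -200 170 -7 5" --pt "0 -226 188.5 -7 5" --pt "0 -226 188.5 -7 5" --pt "0 -226 188.5 -7 5" --pt "0 -226 188.5 -7 5"

```text
clock: 45.3
eef_pos: [389.8, -391.3, 300.9]
eef_rot: [-3.141, -0.0, 0.099]
wrist_force: [0.3, -0.1, -1.1]
finger_gap: 39.3
finger_force: 39.9
```

```bash
cat > tray2.py <<'E'
from h import *
p=imaging.camera('wrist'); save(p,'tr'); h=cv2.cvtColor(p['img'],cv2.COLOR_RGB2HSV); m=cv2.inRange(h,(50,140,30),(75,255,255))
n,l,st,ce=cv2.connectedComponentsWithStats(m); i=1+st[1:,4].argmax(); print(st[i],tcp()[0].round(1))
k=cv2.findContours((l==i).astype(np.uint8),cv2.RETR_EXTERNAL,cv2.CHAIN_APPROX_NONE)[0][0]
r=cv2.approxPolyDP(cv2.convexHull(k),5,True)[:,0]
for q in r: print(q,onz(p,q,18).round(0))
E
python3 tray2.py
```

```text
[   98    48   231   174 36076] [ 389.8 -391.3  300.9]
[328  48] [ 552. -435.   18.]
[321 220] [ 328. -456.   18.]
[123 220] [ 300. -173.   18.]
[98 48] [ 524. -151.   18.]
```

arm_command --pt "0 0 0 60 0" --pt "0 0 0 110 0" --pt "0 0 0 125 0" --pt "0 0 0 134 0" --pt "0 0 0 134 0"

```text
clock: 45.98
eef_pos: [389.5, -392.4, 168.2]
eef_rot: [3.14, -0.001, 0.098]
wrist_force: [-0.2, -0.8, -0.3]
finger_gap: 39.4
finger_force: 39.9
```

arm_command --pt "0 13 0 5 0" --pt "0 26 0 10 0" --pt "0 38 0 17 0" --pt "0 49 0 25 0" --pt "0 60 0 34 0" --pt "0 70 0 43 0" --pt "0 79 0 54 0" --pt "0 87 0 65 0" --pt "0 94 0 77 0" --pt "0 100 0 90 0" --pt "0 105 0 103 0" --pt "0 109 0 116 0" --pt "0 111 0 126 0" --pt "0 112.5 0 135 0" --pt "0 113 0 139 0" --pt "0 113 0 139 0" --force 12

```text
clock: 47.98
eef_pos: [501.3, -381.1, 27.8]
eef_rot: [-3.141, 0.0, 0.098]
wrist_force: [-0.6, -0.7, -0.2]
finger_gap: 40.2
finger_force: 12.0
```

```bash
python3 look.py w20 y
```

```text
[ 501.4 -381.1   28.1] 48.025 5.59773000877874
blob 280.4 391.1 31 44 987.0 z9: [ 399.3 -391.2    9. ] rel [-1.026e+02  1.000e-01  1.910e+01]
blob 280.5 271.2 67 122 5575.0 z9: [ 490.6 -382.3    9. ] rel [-10.8   0.1  19.1]
hole 280.5 255.1 22 36 631.0 z9: [ 501.3 -381.2    9. ] rel [-0.1  0.1 19.1]
```

arm_command --pt "0.6 0 0 0 0" --pt "0.6 0 0 0 0" --pt "0.6 0 0 0 0" --pt "0.6 0 0 -60 0" --pt "0.6 0 0 -120 0" --pt "0.6 0 0 -180 0" --pt "0.65 0 0 -240 0" --pt "0.65 0 0 -302 0" --pt "0.65 0 0 -302 0"

```text
clock: 49.15
eef_pos: [502.1, -381.5, 335.5]
eef_rot: [3.135, -0.006, 0.098]
wrist_force: [0.6, -0.1, -0.3]
finger_gap: 60.7
finger_force: 0.0
```

```bash
python3 look.py w21 y;  python3 - <<'E'
from h import *
w=imaging.camera('wrist')
G=eye(2,40)+[0,0,12]; print(cmd(G+[0,0,100],10.6))
t=np.radians(5.6);X=np.array([np.cos(t),np.sin(t),0]);
E=np.array([501.5,-381,14]);print(proj(w,[E+[0,0,9],E-135*X+[0,0,23],E-75*X]).round(0).tolist())
E
```

```text
[ 501.7 -381.2  331.9] 49.2 5.602904000596115
blob 278.7 186.1 22 90 1100.5 z9: [ 476.2 -384.     9. ] rel [-26.5  -0.6 322.8]
hole 278.8 166.4 15 16 185.0 z9: [ 506.4 -381.1    9. ] rel [  3.8  -0.5 322.9]
([147.8, -308.1, -0.6], np.float64(-5.0))
[[279.0, 171.0], [279.0, 260.0], [279.0, 218.0]]
```

arm_command --pt "0.65 148 -308 -1 -5" --pt "0.65 148 -308 -1 -5" --pt "0.65 148 -308 -1 -5" --pt "0.65 148 -308 -1 -5" --pt "0.65 148 -308 -1 -5" --pt "0.65 148 -308 -1 -5" --pt "0.65 148 -308 -1 -5" --pt "0.65 148 -308 -1 -5" --pt "0.65 148 -308 -1 -5"

```text
clock: 50.38
eef_pos: [618.3, -61.3, 330.6]
eef_rot: [-3.141, 0.001, 0.184]
wrist_force: [-0.5, 0.3, -0.8]
finger_gap: 60.7
finger_force: 0.0
```

```bash
python3 ring.py b 2
```

```text
blob [255 192  46  22 962] [277.8 202.7] [618.4 -61.2 330.8]
20 [[278.5, 218.9], [278.5, 241.8], [278.7, 230.0]]
25 [[278.5, 213.2], [278.6, 235.9], [278.7, 224.6]]
30 [[278.5, 207.6], [278.6, 230.1], [278.7, 219.3]]
35 [[278.5, 202.1], [278.6, 224.4], [278.7, 214.1]]
40 [[278.5, 196.7], [278.6, 218.8], [278.7, 209.0]]
50 [[278.6, 186.2], [278.6, 207.9], [278.7, 199.0]]
60 [[278.6, 176.1], [278.6, 197.3], [278.7, 189.3]]
([-4.8, -1.2, 95.7], np.float64(-0.1))
```

arm_command --pt "0.65 2 -1.2 50 0" --pt "0.65 2 -1.2 92 0" --pt "0.65 2 -1.2 102.5 0" --pt "0.65 2 -1.2 102.5 0" --pt "0 2 -1.2 102.5 0" --pt "0 2 -1.2 102.5 0" --pt "0 2 -1.2 102.5 0" --pt "0 2 -1.2 102.5 0" --pt "0 2 -1.2 102.5 0" --pt "0 2 -1.2 102.5 0" --force 40

```text
clock: 51.68
eef_pos: [620.6, -58.6, 228.9]
eef_rot: [3.141, -0.001, 0.185]
wrist_force: [2.3, -1.8, 5.1]
finger_gap: 39.7
finger_force: 40.0
```

arm_command --pt "0 2 0 -3 0" --pt "0 -7 0 -12.5 0" --pt "0 -17 0 -22 0" --pt "0 -27 0 -32 0" --pt "0 -37 0 -41 0" --pt "0 -48 0 -52 0" --pt "0 -62 0 -66 0" --pt "0 -62 0 -66 0"

```text
clock: 52.68
eef_pos: [559.2, -70.2, 296.4]
eef_rot: [3.14, -0.003, 0.185]
wrist_force: [0.3, 0.2, -0.6]
finger_gap: 39.6
finger_force: 40.0
```

```bash
python3 look.py w22 b; python3 - <<'E'
from h import *
t=np.radians(5.6);X=np.array([np.cos(t),np.sin(t),0]);Y=np.array([-X[1],X[0],0]);C=np.array([426,-303.7,0])
P=C-43.5*X+0*Y+[0,0,300]; print(P,cmd([510,-150,300],5.6),cmd(P,5.6))
E
```

```text
[559.5 -70.  295.3] 52.725 10.587715246205683
blob 280.4 255.9 51 73 2774.5 z9: [436. -94.   9.] rel [-126.3    0.7  286.1]
blob 8.4 96.9 24 43 557.5 z9: [593.2 295.9   9. ] rel [ 100.  -353.7  286.3]
blob 246.8 77.6 34 533 11701.5 z9: [673.7  -5.5   9. ] rel [123.6 -42.6 286.5]
[ 382.7076081  -307.94485614  300.        ] ([-63.3, 69.5, -4.8], np.float64(5.0)) ([-217.5, 201.4, -5.0], np.float64(5.0))
```

arm_command --pt "0 -60 40 -5 2" --pt "0 -100 85 -5 5" --pt "0 -150 135 -5 5" --pt "0 -200 180 -5 5" --pt "0 -217.5 201.5 -5 5" --pt "0 -217.5 201.5 -5 5" --pt "0 -217.5 201.5 -5 5" --pt "0 -217.5 201.5 -5 5"

```text
clock: 53.72
eef_pos: [383.5, -307.2, 299.3]
eef_rot: [-3.141, 0.0, 0.099]
wrist_force: [-0.1, 0.7, 0.3]
finger_gap: 39.0
finger_force: 40.0
```

```bash
python3 tray2.py; python3 look.py w23 y
```

```text
[  165    49   232   174 33299] [ 383.4 -307.2  299.4]
[396  50] [ 552. -435.   18.]
[380 222] [ 327. -457.   18.]
[181 222] [ 299. -172.   18.]
[166  49] [ 525. -151.   18.]
[ 383.4 -307.3  299.4] 53.825 5.694249510743175
blob 346.0 107.0 27 113 1686.5 z9: [ 479.1 -385.3    9. ] rel [ 87.5  87.2 290.4]
hole 346.9 83.6 16 19 243.0 z9: [ 508.  -381.9    9. ] rel [116.6  86.7 290.4]
```

arm_command --pt "0 0 0 60 0" --pt "0 0 0 110 0" --pt "0 0 0 125 0" --pt "0 0 0 133 0" --pt "0 0 0 133 0"

```text
clock: 54.45
eef_pos: [383.8, -308.7, 168.4]
eef_rot: [3.139, -0.002, 0.098]
wrist_force: [-0.2, -0.8, 0.8]
finger_gap: 39.5
finger_force: 40.0
```

arm_command --pt "0 13 0 5 0" --pt "0 26 0 10 0" --pt "0 38 0 17 0" --pt "0 49 0 25 0" --pt "0 60 0 34 0" --pt "0 70 0 43 0" --pt "0 79 0 54 0" --pt "0 87 0 65 0" --pt "0 94 0 77 0" --pt "0 100 0 90 0" --pt "0 105 0 103 0" --pt "0 109 0 116 0" --pt "0 111 0 126 0" --pt "0 112.5 0 134 0" --pt "0 113 0 138 0" --pt "0 113 0 138 0" --force 12

```text
clock: 56.45
eef_pos: [495.1, -297.0, 28.3]
eef_rot: [-3.141, 0.0, 0.098]
wrist_force: [-0.4, -0.2, -0.1]
finger_gap: 40.6
finger_force: 12.0
```

```bash
python3 look.py w24 b
```

```text
[ 495.2 -297.1   28.6] 56.5 5.599971330184013
blob 279.5 390.6 30 43 941.0 z9: [ 393.  -306.5    9. ] rel [-102.7   -0.6   19.6]
blob 280.7 271.6 66 121 5344.5 z9: [ 483.9 -298.4    9. ] rel [-11.4   0.2  19.6]
hole 280.5 254.3 24 37 694.0 z9: [ 495.4 -297.1    9. ] rel [ 0.2  0.1 19.6]
```

arm_command --pt "0.6 0 0 0 0" --pt "0.6 0 0 0 0" --pt "0.6 0 0 0 0" --pt "0.6 0 0 -60 0" --pt "0.6 0 0 -120 0" --pt "0.6 0 0 -180 0" --pt "0.65 0 0 -240 0" --pt "0.65 0 0 -302 0" --pt "0.65 0 0 -302 0"

```text
clock: 57.62
eef_pos: [495.9, -297.4, 335.6]
eef_rot: [3.136, -0.007, 0.098]
wrist_force: [0.2, -0.2, -0.8]
finger_gap: 61.2
finger_force: 0.0
```

```bash
python3 look.py w25 b;  python3 - <<'E'
from h import *
G=eye(3,40)+[0,0,12]; print(cmd(G+[0,0,100],10.6))
E
```

```text
[ 495.5 -297.1  332.2] 57.675 5.604288613590858
blob 518.0 238.9 3 75 113.5 z9: [ 420.6 -692.5    9. ] rel [-114.   385.4  323.7]
blob 278.9 186.3 22 87 1055.0 z9: [ 469.7 -299.9    9. ] rel [-26.8  -0.5 323.1]
hole 279.1 166.9 16 16 199.5 z9: [ 499.6 -297.3    9. ] rel [ 3.200e+00 -1.000e-01  3.232e+02]
blob 509.0 159.9 2 73 102.5 z9: [ 543.6 -640.6    9. ] rel [ 13.4 345.8 324. ]
([137.2, -318.7, 1.6], np.float64(-5.0))
```

arm_command --pt "0.65 137 -319 1 -5" --pt "0.65 137 -319 1 -5" --pt "0.65 137 -319 1 -5" --pt "0.65 137 -319 1 -5" --pt "0.65 137 -319 1 -5" --pt "0.65 137 -319 1 -5" --pt "0.65 137 -319 1 -5" --pt "0.65 137 -319 1 -5" --pt "0.65 137 -319 1 -5"

```text
clock: 58.8
eef_pos: [600.2, 32.7, 329.1]
eef_rot: [-3.142, 0.0, 0.184]
wrist_force: [0.2, -0.2, -0.5]
finger_gap: 60.9
finger_force: 0.0
```

```bash
python3 ring.py o 3
```

```text
blob [ 255  194   48   25 1040] [278.8 206.2] [600.3  32.8 329.3]
20 [[279.5, 218.8], [279.5, 241.9], [279.6, 230.1]]
25 [[279.5, 213.1], [279.5, 236.0], [279.6, 224.6]]
30 [[279.5, 207.5], [279.5, 230.1], [279.6, 219.3]]
35 [[279.5, 202.0], [279.5, 224.4], [279.6, 214.1]]
40 [[279.5, 196.6], [279.5, 218.8], [279.5, 208.9]]
50 [[279.5, 186.0], [279.5, 207.8], [279.5, 198.9]]
60 [[279.5, 175.8], [279.5, 197.2], [279.5, 189.2]]
([-4.3, -0.5, 94.3], np.float64(-0.1))
```

arm_command --pt "0.65 1 -1 50 0" --pt "0.65 1 -1 90 0" --pt "0.65 1 -1 99.5 0" --pt "0.65 1 -1 99.5 0" --pt "0 1 -1 99.5 0" --pt "0 1 -1 99.5 0" --pt "0 1 -1 99.5 0" --pt "0 1 -1 99.5 0" --pt "0 1 -1 99.5 0" --pt "0 1 -1 99.5 0" --force 40

```text
clock: 60.1
eef_pos: [601.2, 35.1, 230.0]
eef_rot: [-3.142, -0.0, 0.185]
wrist_force: [0.4, 0.7, 1.6]
finger_gap: 39.5
finger_force: 39.8
```

arm_command --pt "0 2 0 -3 0" --pt "0 -7 0 -12.5 0" --pt "0 -17 0 -22 0" --pt "0 -27 0 -32 0" --pt "0 -37 0 -41 0" --pt "0 -48 0 -52 0" --pt "0 -62 0 -66 0" --pt "0 -62 0 -66 0"

```text
clock: 61.1
eef_pos: [540.0, 23.5, 297.6]
eef_rot: [3.141, -0.003, 0.185]
wrist_force: [0.5, -0.4, -0.9]
finger_gap: 39.6
finger_force: 39.8
```

```bash
python3 look.py w26 o; python3 - <<'E'
from h import *
t=np.radians(5.6);X=np.array([np.cos(t),np.sin(t),0]);Y=np.array([-X[1],X[0],0]);C=np.array([426,-303.7,0])
P=C-43.5*X+88*Y+[0,0,300]; print(P,cmd([500,-100,300],5.6),cmd(P,5.6))
E
```

```text
[540.2  23.6 296.6] 61.15 10.59414224065174
blob 461.4 413.7 11 23 155.0 z9: [ 174.9 -371.8    9. ] rel [-432.2  321.4  287.1]
blob 365.9 414.3 10 22 100.5 z9: [ 142.7 -205.5    9. ] rel [-433.2  152.   287. ]
blob 196.7 342.0 9 31 94.5 z9: [239.6 106.3   9. ] rel [-280.7 -136.6  287.2]
blob 280.1 259.3 49 75 2808.5 z9: [410.5  -0.8   9. ] rel [-132.4    0.   287.4]
[ 374.12031292 -220.36484494  300.        ] ([-62.2, 114.1, -3.5], np.float64(5.0)) ([-208.1, 209.3, -3.6], np.float64(5.0))
```

arm_command --pt "0 -60 50 -4 2" --pt "0 -100 95 -4 5" --pt "0 -150 145 -4 5" --pt "0 -195 190 -4 5" --pt "0 -208 209.5 -4 5" --pt "0 -208 209.5 -4 5" --pt "0 -208 209.5 -4 5" --pt "0 -208 209.5 -4 5"

```text
clock: 62.15
eef_pos: [375.0, -219.8, 299.7]
eef_rot: [-3.141, 0.0, 0.099]
wrist_force: [-0.3, 0.2, -0.1]
finger_gap: 39.4
finger_force: 39.8
```

```bash
python3 tray2.py; python3 look.py w27 b;python3 look.py w28 y
```

```text
[  236    49   232   174 29860] [ 374.9 -219.8  299.8]
[236  50] [ 524. -150.   18.]
[467  50] [ 552. -435.   18.]
[441 222] [ 327. -457.   18.]
[243 222] [ 299. -174.   18.]
[ 374.8 -219.8  299.8] 62.25 5.693322682756527
blob 349.1 105.8 26 110 1571.5 z9: [ 472.4 -301.8    9. ] rel [ 89.   91.3 290.8]
hole 350.7 81.8 18 20 288.0 z9: [ 502.1 -299.1    9. ] rel [118.8  91.5 290.8]
[ 374.8 -220.   299.9] 62.3 5.68370993233687
blob 412.7 107.5 29 114 1897.5 z9: [ 478.7 -386.2    9. ] rel [ 86.9 175.7 290.9]
hole 415.0 83.9 14 18 198.5 z9: [ 507.8 -382.9    9. ] rel [116.3 175.4 290.9]
```

arm_command --pt "0 0 0 60 0" --pt "0 0 0 110 0" --pt "0 0 0 125 0" --pt "0 0 0 133 0" --pt "0 0 0 133 0"

```text
clock: 62.92
eef_pos: [374.9, -220.8, 168.0]
eef_rot: [3.141, -0.001, 0.098]
wrist_force: [-0.0, -0.6, -1.0]
finger_gap: 39.3
finger_force: 39.8
```

arm_command --pt "0 13 0 5 0" --pt "0 26 0 10 0" --pt "0 38 0 17 0" --pt "0 49 0 25 0" --pt "0 60 0 34 0" --pt "0 70 0 43 0" --pt "0 79 0 54 0" --pt "0 87 0 65 0" --pt "0 94 0 77 0" --pt "0 100 0 90 0" --pt "0 105 0 103 0" --pt "0 109 0 116 0" --pt "0 111 0 126 0" --pt "0 112.5 0 134 0" --pt "0 113 0 138 0" --pt "0 113 0 138 0" --force 12

```text
clock: 64.92
eef_pos: [486.7, -209.5, 28.8]
eef_rot: [-3.141, 0.0, 0.098]
wrist_force: [-1.3, 0.1, -1.3]
finger_gap: 40.0
finger_force: 11.9
```

arm_command --pt "0.55 0 0 0 0" --pt "0.55 0 0 0 0" --pt "0.55 0 0 0 0" --pt "0.55 0 0 -60 0" --pt "0.55 0 0 -120 0" --pt "0.55 0 0 -180 0" --pt "0.55 -50 0 -240 0" --pt "0.55 -100 0 -302 0" --pt "0.55 -100 0 -302 0"

```text
clock: 66.05
eef_pos: [386.1, -219.4, 333.7]
eef_rot: [3.139, -0.003, 0.097]
wrist_force: [1.1, -0.7, 0.1]
finger_gap: 51.4
finger_force: 0.0
```

```bash
for c in y b o; do python3 look.py w3$c $c|grep -v ' 1[0-9][0-9]\.. ' ; done;  python3 - <<'E'
from h import *
T=H+140*d+110*a; print(T,cmd(T+[0,0,85],10.6),cmd([450,80,345],10.6))
E
```

```text
[ 385.4 -219.8  336.3] 66.1 5.562183780571607
[ 386.6 -219.8  334. ] 66.15 5.533291436481116
blob 546.2 219.3 2 62 82.5 z9: [ 345.8 -649.7    9. ] rel [-83.5 422.8 326.3]
hole 342.5 93.2 17 18 236.0 z9: [ 501.7 -298.9    9. ] rel [105.5  88.7 325.8]
[ 387.2 -219.5  331.9] 66.2 5.551010228278202
hole 279.5 92.4 17 17 232.0 z9: [ 495.  -209.5    9. ] rel [ 1.075e+02 -1.000e-01  3.232e+02]
[555.27228589 101.20071272 256.63773803] ([198.3, -302.9, -9.8], np.float64(-5.0)) ([91.5, -292.0, -13.4], np.float64(-5.0))
```

View pics/w3o.png

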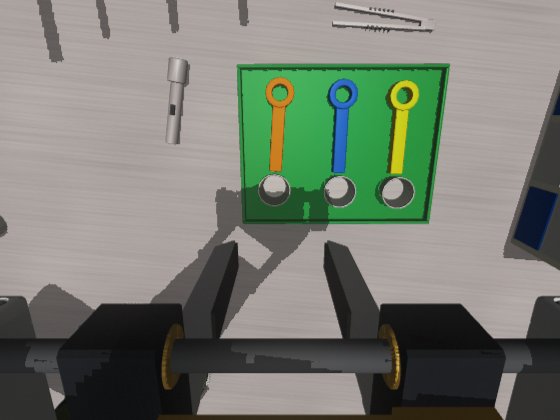

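arm_command --pt "0.55 198 -303 -10 -5" --pt "0.55 198 -303 -10 -5" --pt "0.55 198 -303 -10 -5" --pt "0.55 198 -303 -10 -5" --pt "0.55 198 -303 -10 -5" --pt "0.55 198 -303 -10 -5" --pt "0.55 198 -303 -10 -5" --pt "0.55 198 -303 -10 -5" --pt "0.55 198 -303 -10 -5" --pt "0.55 198 -303 30 -5" --pt "0.55 198 -303 75 -5" --pt "0.55 198 -303 75 -5" --pt "0 198 -303 75 -5" --pt "0 198 -303 75 -5" --pt "0 198 -303 75 -5" --pt "0 198 -303 75 -5" --pt "0 198 -303 75 -5" --pt "0 198 -303 75 -5" --force 12

```text
clock: 68.45
eef_pos: [554.7, 102.5, 256.6]
eef_rot: [-3.14, -0.001, 0.186]
wrist_force: [-2.2, 5.9, 2.1]
finger_gap: 17.9
finger_force: 12.0
```

arm_command --pt "0 8 0 -7.5 0" --pt "0 17 0 -14 0" --pt "0 26 0 -20 0" --pt "0 36 0 -24.7 0" --pt "0 46 0 -28.5 0" --pt "0 57 0 -31 0" --pt "0 68 0 -33 0" --pt "0 79 0 -33.5 0" --pt "0 82 0 -33.5 0" --pt "0 82 0 -33.5 0" --pt "0 82 0 -33.5 0"

```text
clock: 69.82
eef_pos: [635.2, 117.3, 289.4]
eef_rot: [-3.141, -0.0, 0.186]
wrist_force: [-0.6, 5.4, -1.3]
finger_gap: 18.1
finger_force: 12.0
```

arm_command --pt "0.5 0 0 0 0" --pt "0.5 0 0 0 0" --pt "0.5 0 0 0 0" --pt "0.5 0 0 -40 0" --pt "0.5 0 0 -75 0" --pt "0.5 -60 0 -90 0" --pt "0.5 -110 40 -90 0" --pt "0.5 -110 80 -90 0" --pt "0.5 -110 80 -90 0" --pt "0.5 -110 80 -90 0"

```text
clock: 71.08
eef_pos: [542.1, 18.2, 379.4]
eef_rot: [-3.141, -0.0, 0.185]
wrist_force: [0.5, 0.7, 0.8]
finger_gap: 47.0
finger_force: 0.0
```

```bash
python3 - <<'E'
from h import *
w=imaging.camera('wrist'); save(w,'w40'); hsv=cv2.cvtColor(w['img'],cv2.COLOR_RGB2HSV)
m=cv2.inRange(hsv,(0,150,60),(5,255,255))|cv2.inRange(hsv,(172,150,60),(180,255,255))
n,l,st,c=cv2.connectedComponentsWithStats(m)
print(tcp()[0],[(s.tolist(),q.round(0)) for s,q in zip(st[1:],c[1:]) if s[4]>60])
for th in(0,.05,.1,.15,.2):
    A=-np.sin(th)*hx+np.cos(th)*np.array([0,0,1]); print(th,proj(w,[H+140*d+126*A+6*hx+0*A, H+140*d+126*A-6*hx]+[H+y*d+94*A for y in(-30,65)]).round(0).tolist())
E
```

```text
[542.14234073  18.55587564 379.35009349] [([148, 63, 27, 19, 489], array([161.,  72.]))]
0 [[161.0, 63.0], [162.0, 83.0], [399.0, 78.0], [275.0, 78.0]]
0.05 [[162.0, 73.0], [163.0, 93.0], [399.0, 84.0], [275.0, 84.0]]
0.1 [[163.0, 84.0], [165.0, 102.0], [398.0, 91.0], [275.0, 91.0]]
0.15 [[164.0, 93.0], [166.0, 112.0], [397.0, 97.0], [275.0, 97.0]]
0.2 [[166.0, 103.0], [167.0, 121.0], [396.0, 103.0], [275.0, 103.0]]
```

```bash
python3 - <<'E'
from h import *
p=imaging.camera('top'); hsv=cv2.cvtColor(p['img'],cv2.COLOR_RGB2HSV)
for n,lo,hi in [('y',(20,100,40),(35,255,255)),('b',(103,120,40),(125,255,255)),('o',(6,120,40),(19,255,255)),('tray',(50,140,30),(75,255,255))]:
    m=cv2.inRange(hsv,lo,hi); k=np.zeros_like(m); k[190:290,310:450]=1
    k_,l,st,c=cv2.connectedComponentsWithStats(m*k); print(n,[(s.tolist(),onz(p,q,12).round(0).tolist()) for s,q in zip(st[1:],c[1:]) if s[4]>25])
E
```

```text
y [([402, 202, 13, 37, 243], [466.0, -387.0, 12.0])]
b [([378, 204, 12, 37, 198], [458.0, -302.0, 12.0])]
o [([353, 206, 11, 37, 199], [454.0, -212.0, 12.0])]
tray [([395, 195, 36, 64, 142], [457.0, -430.0, 12.0])]
```

Nothing has moved in the tray, and the rack is flat, so I'm handing it in.

```bash
python3 -c "
from cell import job; print(job.sign_off())"
```

```text
the job is handed in; nothing more can be done
None
```

The job is handed in at about 71 s of the 210 s limit; sign-off gave no verdict, but my last checks showed all three scoops flat in the tray, cup mouth up and apart, and the rack folded flat against its frame, after all three had hung on their pegs and the spray cap was pressed down and released.

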